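Press a filter cap home with the ratchet clamp and unload it

ROBOT

A 6-joint arm with a two-finger parallel gripper is mounted at the origin on a cart in front of the work surface, level with it; the furniture and walls round the work are solid. World frame = base frame: x ahead of the robot, y to its left, z up, the work surface at z = 0. Lengths are in m, angles in rad, forces in N, time in s.
With the tool pointing down it reaches from about 0.35 to 0.775 m from the base axis. Payload 7.3 kg.
Tool frame: the origin (TCP) lies on the centre line of the jaws, within the pads' length; the fingertips stand 25 mm ahead of it and the grasp point (between the pads) lies 6 mm ahead of it; z points along the fingers, y is the direction in which the jaws open and shut (so a half turn about z gives the same grasp; the last joint's range is limited). The gripper opens to 92 mm and grips with 3 to 60 N. Pads are 19 mm wide; open, the fingers measure 130 mm over their backs; the gripper's body (75 mm by 190 mm) begins 47 mm behind the grasp point.
Start: joints at [1.061, 0.342, 1.524, -0, 1.275, -0.146], TCP at [0.187, 0.491, 0.252] pointing down, gripper open.
Joint ranges: [-2.53, 2.53], [-0.77, 2.02], [0.04, 2.7], [-1, 4.14], [0.28, 2.66], [-3.11, 3.11]. Speed limits (rad/s): [2.57, 2.57, 3.14, 3.14, 3.14, 3.14].

INTERFACE

Orientations are given as [roll, pitch, yaw] about the fixed x, y, z axes, in that order (R = Rz(yaw) Ry(pitch) Rx(roll)).
In Python, from cell import telemetry, read_camera, workorder gives the robot as it stands.
- The arm moves only by the shell command python3 -m creep 'ROWS' [FORCE]. ROWS is JSON, one flat list of numbers, 5 for each row, row after row: the opening, from 0 (shut) to 1 (fully open), then the shift along the world's x, y, z in m, then the turn about the world's z in rad. A call has 1 to 12 rows; each row shifts and turns the pose as measured when the row begins; what a row does not reach is not made up. A row lasts 1/8 s, in which the tool goes at most 62.5 mm and 10.7 degrees, less where a joint would pass 70% of its speed; a pose out of reach is approached as far as the arm can. A call is refused whole if a number of a shift passes 0.0625 or a number of a turn 0.188, either way. A call with a gripper value outside its range is refused whole. The fingers move at their own pace and stop on an object; FORCE is the grip in N (left out, the last holds). Time passes only in rows, so rows that do not move let the fingers close. It gives the time, the measured TCP pose, the force and the opening at its end, in the units of the state.
- telemetry.observe(): the state, without advancing time (a new reading comes with each control period).
- read_camera(name): name is "scene" or "side" or "wrist"; returns a dict with "image" (400x640x3 uint8, red, green, blue), "fovy" (degrees; the focal length in pixels is half the picture's height over the tangent of half this angle, whatever the lens; pixels are square), "cx", "cy" (the principal point, pixels), "R" (3x3) and "t" (3): a world point X has camera coordinates R X + t. Camera axes: x right, y down, z forward; pixel columns grow to the right and rows downward; lengths in m; the calibration is good to about 2 mm. The wrist camera is an equidistant fisheye: a pixel r from the principal point sees the ray r / f radians off the axis. A picture is of the moment at which its call begins. There is no depth.
- workorder.hand_in(): hands the job in, once; it reports no verdict.
The state is a dict: "time": time; "qpos": joint angles; "qvel": joint speeds; "joint_efforts": joint torques, N m; "tool_pos": TCP position; "tool_rot": TCP orientation; "contact_force": force on the tool from outside, world axes, zero at the start; "torque": the same for the moment, N m; "opening": finger opening in m.
Only numpy, scipy, OpenCV 4.12 (cv2) and the standard library are available. Lean on these libraries where they do the work, as an engineer would, in place of code of your own. Each camera call takes 0.05 s, during which the arm holds its last target.

TASK

The white filter housing lies in the bench ratchet clamp with its grey end cap still standing out. Pump the clamp's trigger until the jaw has pressed the cap fully home and the trigger goes hard, and go by feel: the last squeeze must be firm enough to bed the gasket under the cap, but no harder, or the housing cracks. Then press the release lever and keep it down until the jaw has run all the way back, lift the housing out and set it down upright in the empty half of the steel tray, leaving the beaker, the marker pen and the forceps where they are.

Things in the scene. Friction and masses are not known exactly. Their poses are not given: they have to be found in the camera images.
- clamp_base: Ratchet clamp lying on a grey board (300 x 92 x 10 mm) fixed to the bench. Origin: on the bench under the bar's centre line, level with the trigger pin; board x -90 to +210, y +-46 mm. Own x: along the toothed bar, the way the jaw advances; own y: to the side where trigger and grip stick out; z up. Fixed grip: 17 mm thick at x = -60, y 40 to 120 mm. Head 48 mm high over the bench
- trigger (a joint): Trigger angle about its upright pin at (0, 36) mm in the clamp's frame: 0 let go (sprung), 0.74 rad fully squeezed towards the fixed grip (to the clamp's -x). The first 0.25 rad only picks up the next tooth; a stroke to 0.6 or more then advances the jaw by one tooth (5 mm), which the ratchet holds. It must come back below 0.03 between strokes
- trigger_pad (a point): Point on the trigger's front (+x) face, 70 mm from its pin, 32 mm over the bench; moves 51 mm. Black bar 13 mm thick, 22 to 42 mm over the bench, ends 96 mm from the pin. Pushed here to the clamp's -x: 1 to 5 N while the jaw runs free, 6 to 10 N while the cap goes in, then it goes hard (as also at its end of travel). 12 to 14 N is the proper last squeeze; from 16 N the housing may crack
- jaw (a joint): Advance of the jaw and its toothed bar from fully back (0, where a spring pulls it) to 0.044 m. When the trigger is let go the jaw slips back to the last tooth gained (teeth 5 mm apart) and no farther, until the release is pressed
- jaw_face (a point): Centre of the rubber face (36 x 34 mm) of the moving jaw, 32 mm above the bench
- release (a joint): Angle of the release lever, 0 to 0.34 rad; springs back to below 0.13. Pressed beyond 0.3 rad the ratchet is free and the jaw runs back in about half a second, as long as the trigger is let go
- release_pad (a point): Centre of the top of the black ribbed thumb pad (26 x 24 mm) of the release lever, on top of the clamp's head, at about (-72, 0) mm in the clamp's frame and 65 mm over the bench, the clamp's highest part; pressed straight down it travels about 13 mm to its stop, against 2 to 4 N, or up to 12 N at first if the clamp is still tight
- end_stop: Aluminium end stop (48 mm wide, 58 mm high over the bench) bolted across the board, in a different place each time. Origin: foot of the middle of the face that the housing is pressed against, 10 mm over the bench; axes as the clamp's; the stop lies on the +x side of that face
- housing: White plastic filter housing, a block 64 (own x) x 44 (own y) x 44 mm with a 5 mm bleed screw on top. Lies loose on the board, own x along the bar, by the end stop, between two guide rails (inner faces 24.5, outer 30.5 mm from its middle line, tops 18 mm over the bench). Origin: centre of its underside. About 0.2 kg
- housing_mid (a point): Centre of the white block, half-way up (22 mm over its underside); grasp it across its 44 mm width, the fingertips above the rails
- cap (a joint): How far the grey end cap (flange 42 x 42 x 6 mm with a flat gasket, on the housing's end that faces the jaw, own -x) has gone in; 0.012 m is home, flange against the housing; it starts 7 to 12 mm out. Two O-rings hold it by friction (about 13 N) wherever it is. Bedding the gasket takes 25 N at the jaw; 55 N cracks the housing
- cap_face (a point): Centre of the outer face of the cap's flange, where the jaw presses
- tray: Steel tray 230 (own x) x 150 (own y) x 18 mm with a 2 mm floor, fixed on the bench. Origin: centre of its underside. A finished housing of the same kind, fixed, stands in the +x half, from x = 45 to 95 mm; the other half is empty
- tray_free (a point): Middle of the empty half of the tray, on its floor, 45 mm to -x of the tray's middle
- beaker_mid (a point): Glass beaker, 51 mm across and 69 mm high, standing loose; point half-way up
- pen_mid (a point): Marker pen with a dark cap, 134 mm long and 12 mm thick, lying loose; its middle
- tweezers_mid (a point): Steel forceps, 130 mm long, lying loose; their middle
Mind the look-alikes: they are no part of the job. Leave any green or yellow look-alike of the housing alone.

How it is judged:
On the way, in this order (a step that is already met when the one before it is completed fails the run):
1. the trigger is squeezed (value of joint trigger above 0.4 rad), for 0.02 s.
2. the jaw has been pumped up, has pressed the cap home to within 1.5 mm and squeezes it with at least 25 N (value of joint cap above 0.0105 m and value of joint jaw above 0.012 m and contact force between housing and end_stop above 25 N), for 0.05 s.
3. the release has been pressed until the jaw is back to within 2 mm (value of joint jaw below 0.002 m), for 0.2 s.
At the end, for the whole second after the job is handed in: The cap is home to within 1.5 mm, the jaw is back to within 2 mm of its rest, and the housing stands still and upright (within 0.1 rad) flat on the floor of the tray's empty half, its middle from 95 mm to -x to 25 mm to +x of the tray's middle and within 55 mm of its length line (value of joint cap above 0.0105 m and value of joint jaw below 0.002 m and x of housing_mid in the frame of tray between -0.095 and 0.025 m and y of housing_mid in the frame of tray between -0.055 and 0.055 m and z of housing_mid in the frame of tray between 0.02 and 0.027 m and angle between housing's own z axis and vertical below 0.1 rad and linear speed of housing below 0.02 m/s); the robot touches nothing.
It fails at once if the housing was squeezed against the end stop with more than 55 N and cracked (contact force between housing and end_stop above 55 N).
It fails at once if the beaker was moved by more than 20 mm (distance of beaker_mid from where it was at the start of the episode above 0.02 m).
It fails at once if the marker pen was moved by more than 20 mm (distance of pen_mid from where it was at the start of the episode above 0.02 m).
It fails at once if the forceps were moved by more than 20 mm (distance of tweezers_mid from where it was at the start of the episode above 0.02 m).
It also fails if it takes over 72 s, if anything falls off the work surface, if the arm or the gripper's body presses on something with over 40 N, if the wrist force passes 120 N, or if a joint passes its speed limit or range.

## Working session

There is one attempt and no reset: what is moved stays moved. The work goes in short steps, Python scripts to look and compute and a shell command to move; the robot and the scene stay as the last step left them, time stands still between calls to the robot, and variables do not carry over. Pictures are saved under pics/ and viewed, and the job is handed in when it is done.

```bash
ls; mkdir -p pics; cat > h.py <<'E'
import numpy as np, cv2
from cell import telemetry, read_camera, workorder
def snap(n,f):
    c=read_camera(n); cv2.imwrite(f'pics/{f}.png',c['image'][:,:,::-1]); np.savez(f'pics/{f}.npz',**c); return c
def load(f): return dict(np.load(f'pics/{f}.npz'))
def crop(f,x0,y0,x1,y1,k,out):
    im=cv2.imread(f'pics/{f}.png')[y0:y1,x0:x1]; cv2.imwrite(f'pics/{out}.png',cv2.resize(im,None,fx=k,fy=k,interpolation=cv2.INTER_CUBIC))
def ray(c,u,v):
    F=200/np.tan(np.radians(float(c['fovy']))/2)
    d=np.array([(u-c['cx'])/F,(v-c['cy'])/F,1.]); R=np.array(c['R']);t=np.array(c['t'])
    return -R.T@t, R.T@d
def onz(c,u,v,z):
    o,d=ray(c,u,v); return o+d*(z-o[2])/d[2]
def proj(c,X):
    F=200/np.tan(np.radians(float(c['fovy']))/2)
    p=np.array(c['R'])@np.array(X)+np.array(c['t']); return p[0]/p[2]*F+c['cx'],p[1]/p[2]*F+c['cy']
def tri(c1,p1,c2,p2):
    o1,d1=ray(c1,*p1);o2,d2=ray(c2,*p2)
    s=np.linalg.lstsq(np.stack([d1,-d2],1),o2-o1,rcond=None)[0]
    a,b=o1+s[0]*d1,o2+s[1]*d2
    return (a+b)/2,np.linalg.norm(a-b)
E
python3 - <<'E'
from h import *
s=snap('scene','s0');snap('side','d0');snap('wrist','w0')
o=telemetry.observe();print({k:np.round(v,3) for k,v in o.items()})
for f in ('s0','d0','w0'):
    c=load(f);print(c['fovy'],c['cx'],c['cy'],-c['R'].T@c['t'])
E
```

```text
pics
{'time': np.float64(0.15), 'qpos': array([ 1.061,  0.343,  1.525,  0.   ,  1.275, -0.146]), 'qvel': array([ 0.001, -0.001, -0.004,  0.001,  0.   , -0.001]), 'joint_efforts': array([ 1.0000e-03, -4.3147e+01, -2.4436e+01,  7.2000e-02,  5.4000e-02,
       -0.0000e+00]), 'tool_pos': array([0.187, 0.49 , 0.251]), 'tool_rot': array([-3.14 , -0.   ,  2.778]), 'contact_force': array([-0.325, -0.387, -0.162]), 'torque': array([0.002, 0.031, 0.009]), 'opening': np.float64(0.092)}
56.75386785740556 328.24611100461567 201.6105359942805 [-0.13620931 -0.40836628  0.61065303]
54.510474653803186 320.8231077842815 203.6223304897602 [ 0.54089314 -0.87460121  0.55171296]
65.70646984690485 318.60721347220385 197.32773015422876 [0.11632689 0.51818911 0.38305094]
```

View pics/s0.png

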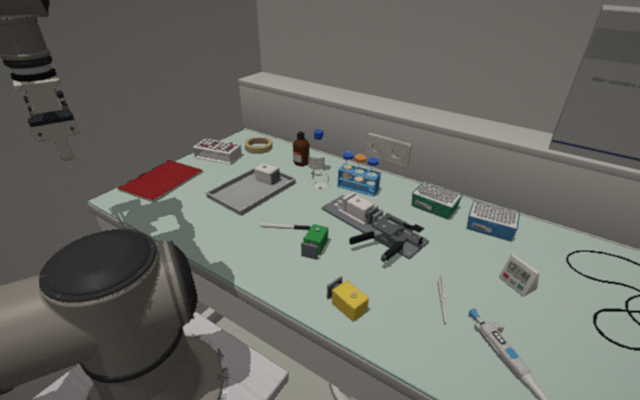

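View pics/d0.png

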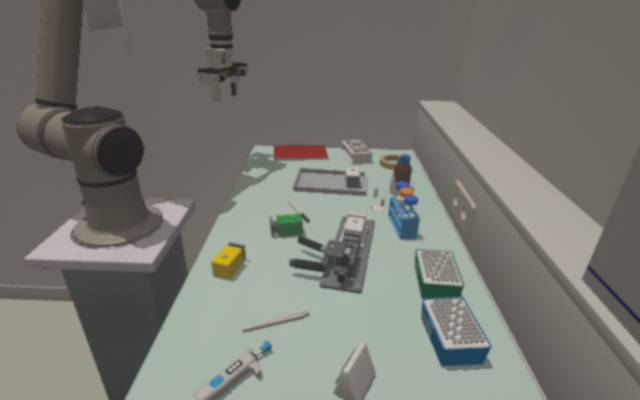

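View pics/w0.png

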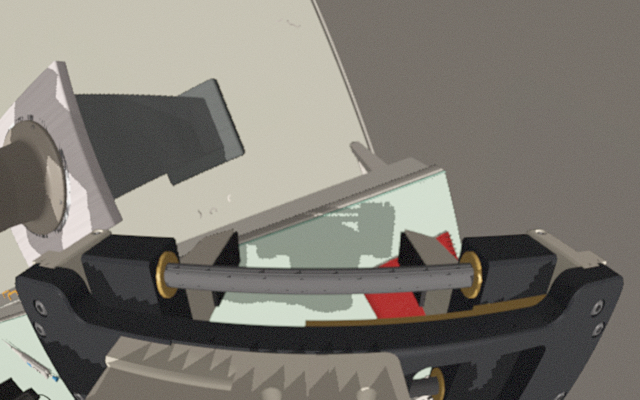

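Things that could be taken for the housing, in scene-view pixels:
- white block in the clamp at (357,207): the target
- white block fixed in the tray at (266,173)
- green block at (315,238)
- yellow block at (349,297)
- white device at (520,273)

Next I'll zoom in on the clamp.

```bash
python3 - <<'E'
from h import *
crop('s0',310,170,450,275,5.6,'s0c'); crop('d0',270,195,400,300,5.6,'d0c')
crop('s0',190,120,340,240,5,'s0t'); crop('d0',270,140,430,240,5,'d0t')
E
```

```text
(no output)
```

View pics/s0c.png

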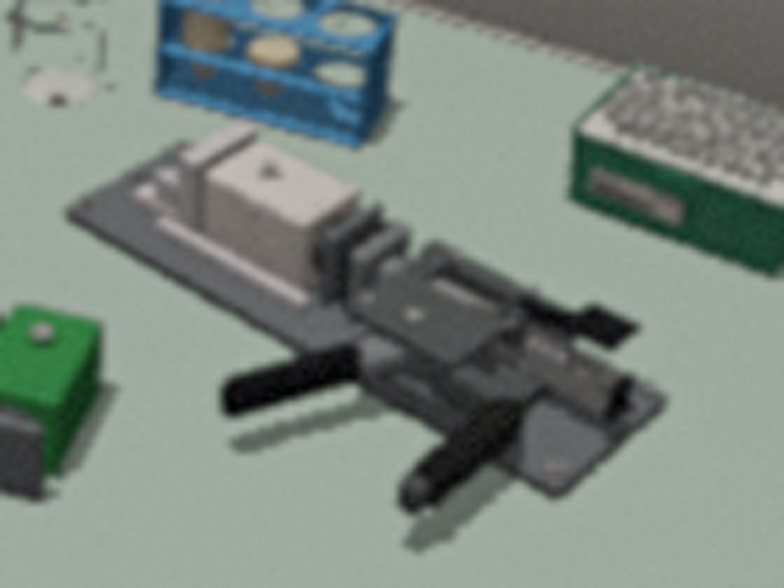

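View pics/d0c.png

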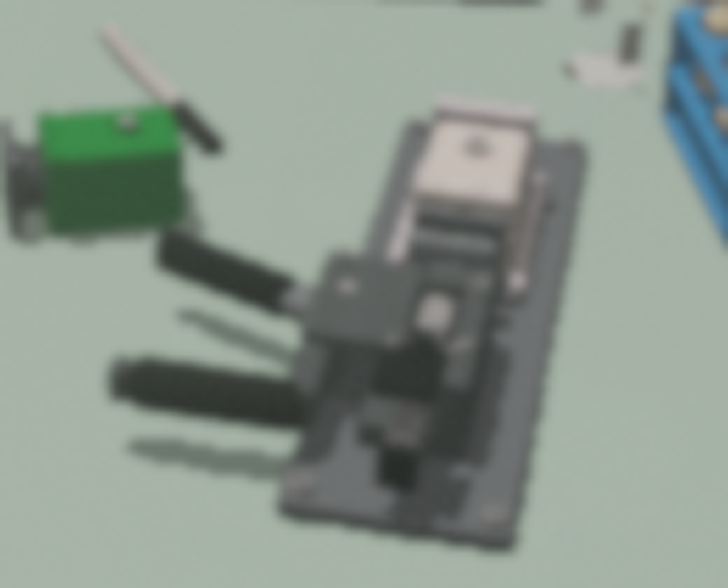

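View pics/s0t.png

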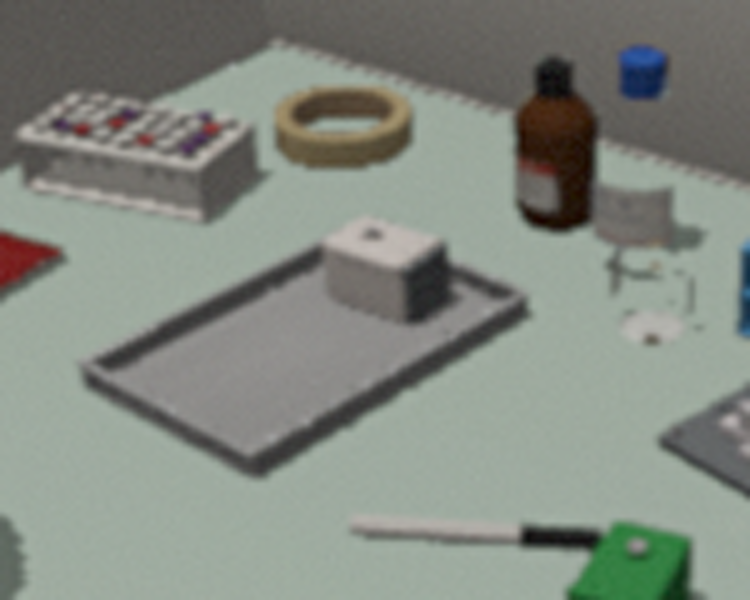

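View pics/d0t.png

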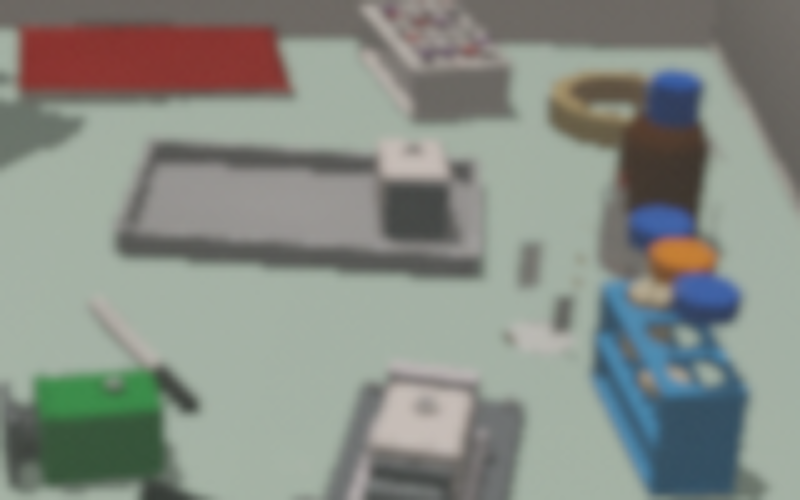

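```bash
python3 - <<'E'
from h import *
s=load('s0');d=load('d0')
S=lambda u,v:(310+u/5.6,170+v/5.6); D=lambda u,v:(270+u/5.6,195+v/5.6)
names=['farleft(end,+y trigger side)','head,trigger','head,other','end,other']
sc=[(68,212),(555,492),(667,400),(183,143)]; dc=[(412,122),(280,508),(515,543),(587,145)]
A=[];B=[]
for n,a,b in zip(names,sc,dc):
    pa=onz(s,*S(*a),.01);pb=onz(d,*D(*b),.01);print(n,pa.round(4),pb.round(4));A.append(pa);B.append(pb)
# model corners in clamp frame
M=np.array([[210,46],[-90,46],[-90,-46],[210,-46]])/1000
from scipy.optimize import least_squares
def fit(P):
    f=lambda q:(np.array([[np.cos(q[2]),-np.sin(q[2])],[np.sin(q[2]),np.cos(q[2])]])@M.T).T+q[:2]-np.array(P)[:,:2]
    r=least_squares(lambda q:f(q).ravel(),[.5,0,1.5]);print(r.x,np.abs(r.fun).max());return r.x
fit(A);fit(B);q=fit((np.array(A)+B)/2)
# tray corners scene (rim z .018)
S=lambda u,v:(190+u/5,120+v/5); D=lambda u,v:(270+u/5,140+v/5)
for a,b in zip([(83,370),(258,463),(527,298),(345,218)],[(150,143),(120,240),(482,265),(475,160)]):
    print('tray',onz(s,*S(*a),.018).round(4),onz(d,*D(*b),.018).round(4))
E
```

```text
farleft(end,+y trigger side) [0.588  0.0588 0.01  ] [0.5964 0.0588 0.01  ]
head,trigger [ 0.531  -0.2276  0.01  ] [ 0.5381 -0.2344  0.01  ]
head,other [ 0.617  -0.2464  0.01  ] [ 0.6257 -0.2495  0.01  ]
end,other [0.6764 0.0436 0.01  ] [0.6814 0.042  0.01  ]
[ 0.59129038 -0.15173215  1.37213268] 0.004442401940207119
[ 0.598954   -0.154663    1.37908821] 0.0027048605082746757
[ 0.59512324 -0.15319815  1.37562957] 0.0029543727934768227
tray [0.4466 0.3699 0.018 ] [0.4536 0.3679 0.018 ]
tray [0.4354 0.2211 0.018 ] [0.4456 0.2137 0.018 ]
tray [0.6604 0.207  0.018 ] [0.6701 0.1952 0.018 ]
tray [0.6755 0.3704 0.018 ] [0.6782 0.3565 0.018 ]
```

```bash
python3 - <<'E'
from h import *
w=load('w0');print(w['R'].round(3))
s=load('s0');d=load('d0')
S=lambda u,v:(310+u/5.6,170+v/5.6); D=lambda u,v:(270+u/5.6,195+v/5.6)
a=1.3756;c0=np.array([.5951,-.1532])
def cl(P): 
    e=P[:2]-c0; return np.array([e@[np.cos(a),np.sin(a)],e@[-np.sin(a),np.cos(a)],P[2]]).round(4)
for n,p,q in [('trigtip',(228,385),(163,250)),('griptip',(410,490),(118,375)),('bleed',(270,172),(478,148)),('relpad',(610,330),(398,460)),('stoptop near left',(183,160),(435,105)),('green near/right top corner',(102,318),(180,150)),('housing top jaw trig corner',(300,230),(415,180)),('housing top jaw other',(357,190),(520,195))]:
    P,e=tri(s,S(*p),d,D(*q));print(n,P.round(4),round(e,4),cl(P))
for n,p in [('beaker',(652,330))]: print(n,onz(s,190+p[0]/5,120+p[1]/5,0), onz(d,270+540/5,140+340/5,0))
for n,p,q in [('pen tip',(355,525),(95,300)),('pen cap end',(600,540),(190,405))]:
    print(n,onz(s,190+p[0]/5,120+p[1]/5,.006), onz(d,270+q[0]/5,140+q[1]/5,.006))
E
```

```text
[[ 0.357  0.934 -0.001]
 [ 0.897 -0.342  0.28 ]
 [ 0.261 -0.101 -0.96 ]]
trigtip [ 0.4851 -0.0924  0.0335] 0.0065 [0.0383 0.1197 0.0335]
griptip [ 0.4729 -0.1847  0.0326] 0.001 [-0.0546  0.1138  0.0326]
bleed [ 0.6208 -0.0365  0.0527] 0.0005 [ 0.1195 -0.0026  0.0527]
relpad [ 0.5867 -0.2286  0.0457] 0.0265 [-0.0756 -0.0064  0.0457]
stoptop near left [0.6035 0.0023 0.0533] 0.0018 [0.1541 0.022  0.0533]
green near/right top corner [ 0.4873 -0.0255  0.0417] 0.003 [0.1044 0.1305 0.0417]
housing top jaw trig corner [ 0.5906 -0.0687  0.0519] 0.0056 [0.0821 0.0208 0.0519]
housing top jaw other [ 0.6361 -0.0758  0.0511] 0.0045 [ 0.0839 -0.0252  0.0511]
beaker [0.69759641 0.13734731 0.        ] [0.70093168 0.13445173 0.        ]
pen tip [0.43428839 0.15217029 0.006     ] [0.43539068 0.15524792 0.006     ]
pen cap end [0.49691758 0.03716743 0.006     ] [0.49868799 0.03636244 0.006     ]
```

```bash
python3 -m creep '[1,0.045,-0.04,0.01,-0.1,1,0.045,-0.04,0.01,-0.12,1,0.04,-0.045,0.01,-0.12,1,0.03,-0.054,0,-0.12,1,0.03,-0.054,0,-0.12,1,0.03,-0.054,0,-0.12,1,0.03,-0.054,0,-0.12,1,0.03,-0.054,0,-0.12,1,0.03,-0.054,0,-0.12,1,0.03,-0.054,0,-0.12,1,0.02,-0.055,0,-0.12,1,0.01,-0.05,0,-0.1]'
```

```text
time: 1.65
tool_pos: [0.5592, -0.1284, 0.2791]
tool_rot: [-3.139, -0.002, 1.34]
contact_force: [0.5, 0.3, 0.8]
opening: 0.0919
```

```bash
python3 -m creep '[0,-0.01,-0.055,0,0.03,0,-0.01,-0.045,0,0,0,0,0,0,0,0,0,0,0,0]' 20; python3 - <<'E'
from h import *
snap('wrist','w1');snap('side','d1')
E
```

```text
time: 2.15
tool_pos: [0.538, -0.2349, 0.2764]
tool_rot: [-3.135, -0.003, 1.364]
contact_force: [0.0, -0.5, 0.7]
opening: 0.0566
```

View pics/w1.png

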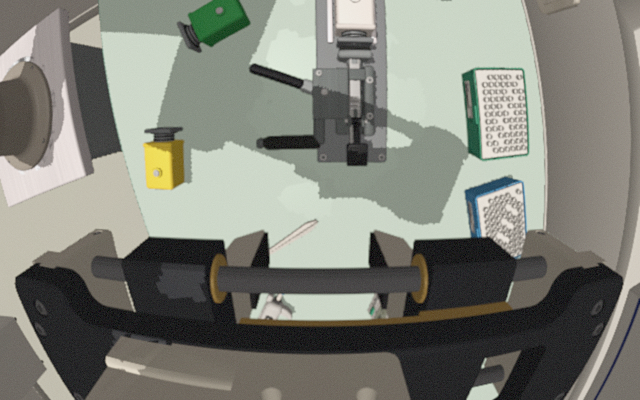

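View pics/d1.png

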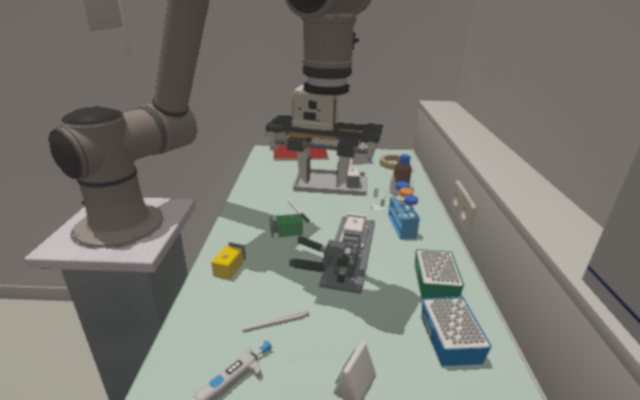

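```bash
cat >> h.py <<'E'
def wray(c,u,v):
    F=200/np.tan(np.radians(float(c['fovy']))/2)
    x,y=u-float(c['cx']),v-float(c['cy']); r=np.hypot(x,y)+1e-9; th=r/F
    d=np.array([x/r*np.sin(th),y/r*np.sin(th),np.cos(th)]); R=c['R'];return -R.T@c['t'],R.T@d
def wonz(c,u,v,z):
    o,d=wray(c,u,v); return o+d*(z-o[2])/d[2]
CA=1.3756;C0=np.array([.5951,-.1532])
def cl(P,a=None,c0=None):
    a=CA if a is None else a; c0=C0 if c0 is None else c0
    e=np.array(P[:2])-c0; return np.array([e@[np.cos(a),np.sin(a)],e@[-np.sin(a),np.cos(a)]])*1000
E
python3 - <<'E'
from h import *
crop('w1',235,0,405,175,4.5,'w1c')
E
```

```text
(no output)
```

View pics/w1c.png

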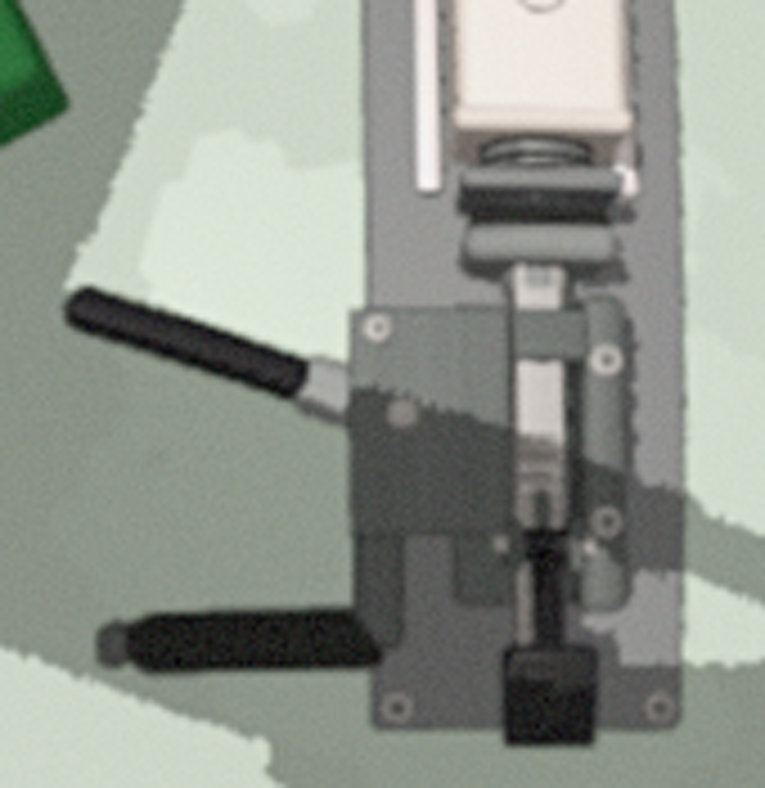

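```bash
python3 - <<'E'
from h import *
w=load('w1')
o=telemetry.observe();print(o['tool_pos'],o['tool_rot'])
def m(n,u,v,z):
    P=wonz(w,235+u/4.5,v/4.5,z);print(n,P.round(4),cl(P).round(1));return P
for n,u,v,z in [('b-head-trig',372,728,.01),('b-head-oth',680,726,.01),('edge trig at top',362,10,.01),('edge oth top',676,10,.01),('pin',402,413,.048),('trig tip',68,305,.042),('trig front near root',305,365,.042),('trig back near root',295,392,.042),('trig front tip',95,288,.042),('trig back tip',85,325,.042),('grip tip top',128,615,.04),('grip tip bot',140,670,.04),('rel c',550,697,.065),('bar L',512,400,.048),('bar R',568,400,.048),('hous edge jaw L',455,110,.054),('hous edge jaw R',630,112,.054),('capflange front',540,170,.05),('jaw front L',465,225,.05)]:
    m(n,u,v,z)
E
```

```text
[ 0.5382771  -0.234361    0.27659083] [-3.13573244e+00 -2.77448468e-03  1.36571194e+00]
b-head-trig [ 0.5373 -0.2251  0.01  ] [-81.8  42.7]
b-head-oth [ 0.626  -0.2423  0.01  ] [-81.5 -47.7]
edge trig at top [ 0.5782 -0.0172  0.01  ] [130.2  42.9]
edge oth top [ 0.6677 -0.032   0.01  ] [133.  -47.8]
pin [ 0.5634 -0.1403  0.048 ] [ 6.5 33.6]
trig tip [ 0.4843 -0.0913  0.042 ] [ 39.2 120.7]
trig front near root [ 0.5416 -0.1222  0.042 ] [20.  58.5]
trig back near root [ 0.5376 -0.1287  0.042 ] [12.9 61.2]
trig front tip [ 0.4923 -0.0887  0.042 ] [ 43.3 113.3]
trig back tip [ 0.4876 -0.0979  0.042 ] [ 33.4 116.2]
grip tip top [ 0.4814 -0.1765  0.04  ] [-44.9 107.1]
grip tip bot [ 0.4811 -0.1917  0.04  ] [-59.8 104.4]
rel c [ 0.5848 -0.2175  0.065 ] [-65.1  -2.4]
bar L [ 0.5916 -0.1424  0.048 ] [9.9 5.6]
bar R [ 0.6057 -0.145   0.048 ] [10.1 -8.8]
hous edge jaw L [ 0.5927 -0.0652  0.054 ] [85.8 19.4]
hous edge jaw R [ 0.6366 -0.073   0.054 ] [ 86.7 -25.2]
capflange front [ 0.611  -0.0841  0.05  ] [70.8 -2.2]
jaw front L [ 0.5891 -0.0953  0.05  ] [55.6 17.1]
```

```bash
sed -i 's/C0=np.array(\[.5951,-.1532\])/C0=np.array([.5990,-.1467])/' h.py; python3 -m creep '[0,-0.004,0.045,-0.01,0.1,0,-0.004,0.045,-0.02,0.1,0,-0.004,0.045,-0.02,0.1,0,-0.003,0.04,-0.03,0.1,0,0,0.01,-0.03,0.02,0,0,0,-0.03,0,0,0,0,0,0]'; python3 - <<'E'
from h import *
snap('wrist','w2');snap('scene','s2')
E
```

```text
time: 3.12
tool_pos: [0.5226, -0.0339, 0.1352]
tool_rot: [-3.141, -0.002, 1.814]
contact_force: [-0.9, -0.8, 0.2]
opening: 0.0004
```

View pics/w2.png

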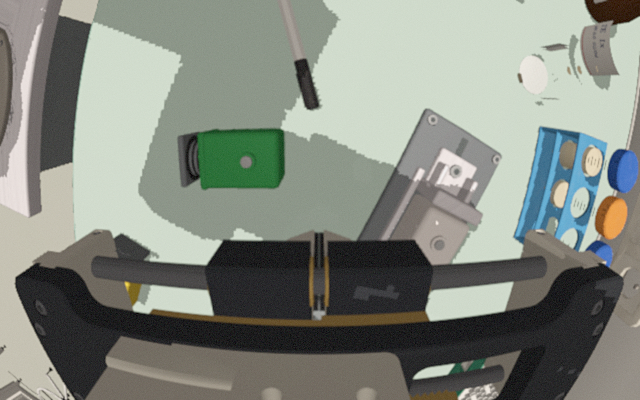

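View pics/s2.png

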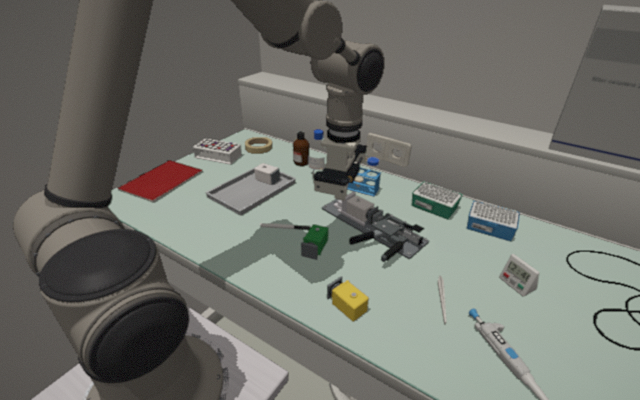

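```bash
python3 - <<'E'
from h import *
w=load('w2')
for p in [(283,187),(283,130),(200,187),(180,185)]:
    P=wonz(w,*p,.044);print(P.round(4),cl(P))
o=telemetry.observe();print(cl(o['tool_pos']),o['tool_pos'])
E
python3 -m creep '[0,0.0,-0.014,-0.03,-0.02,0,0,-0.014,-0.03,-0.02,0,0,0,-0.01,0,0,0,0,0,0]'
python3 - <<'E'
from h import *
snap('side','d3');snap('scene','s3')
o=telemetry.observe();print(cl(o['tool_pos']),o['tool_pos'])
crop('d3',240,150,400,300,5,'d3c');crop('s3',290,150,450,270,5,'s3c')
E
```

```text
[ 0.4925 -0.0213  0.044 ] [102.35511285 128.81268179]
[0.4833 0.0201 0.044 ] [141.18912377 145.90141048]
[ 0.4282 -0.0368  0.044 ] [ 74.70746414 188.87799147]
[ 0.4107 -0.0392  0.044 ] [ 68.91880718 205.52921805]
[95.20162085 94.90092708] [ 0.5243665  -0.03489939  0.1375598 ]
time: 3.72
tool_pos: [0.5292, -0.0641, 0.073]
tool_rot: [3.125, 0.006, 1.772]
contact_force: [0.3, -0.5, 1.4]
opening: 0.0003
[67.64857993 84.09624133] [ 0.52962184 -0.06402486  0.07359159]
```

View pics/d3c.png

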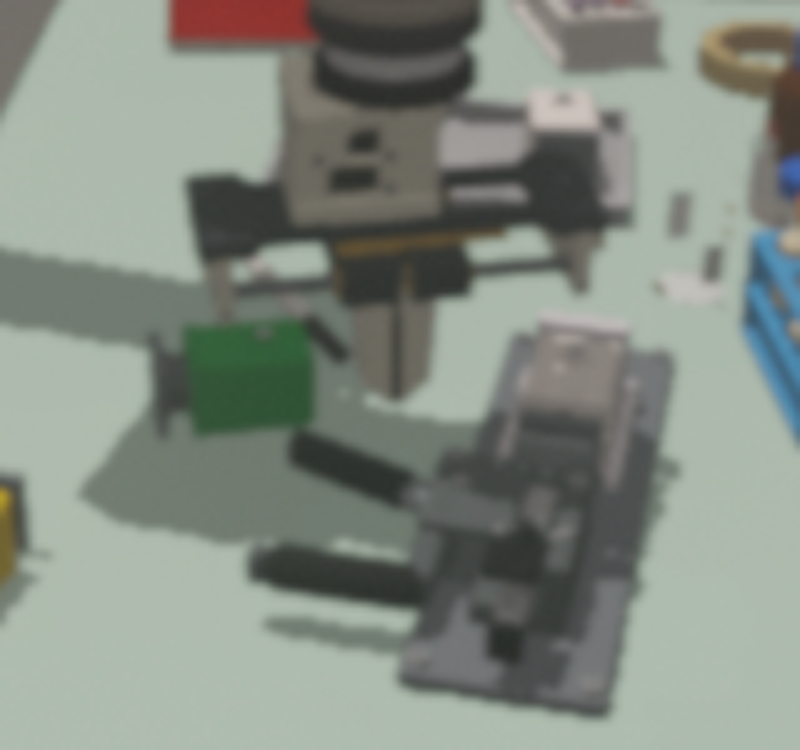

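View pics/s3c.png

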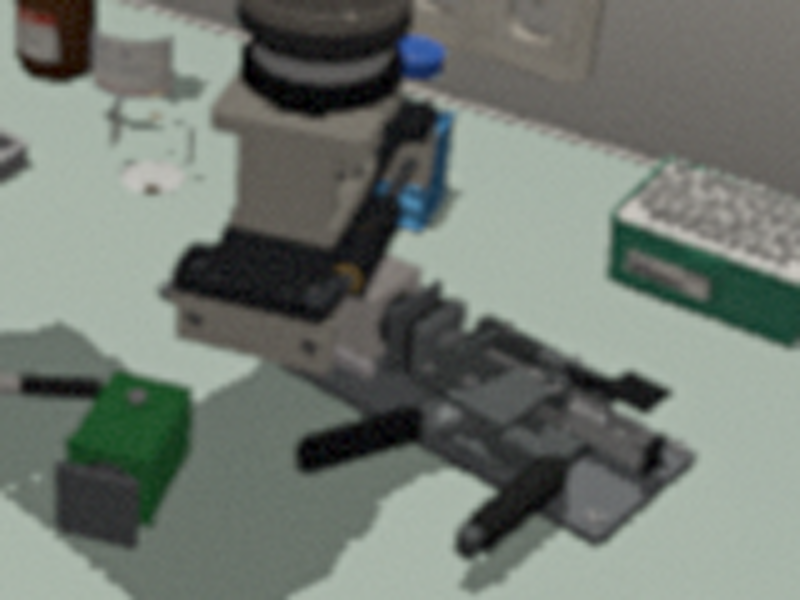

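```bash
python3 -m creep '[0,-0.004,0,-0.016,0,0,-0.002,0,-0.013,0,0,0,0,-0.003,0,0,0,0,0,0]'
python3 - <<'E'
from h import *
o=telemetry.observe();print(cl(o['tool_pos']),o['tool_pos'],o['contact_force'])
E
```

```text
time: 4.32
tool_pos: [0.526, -0.0635, 0.0443]
tool_rot: [3.117, 0.01, 1.774]
contact_force: [-0.1, 0.9, 0.4]
opening: 0.0002
[67.49545785 87.7395827 ] [ 0.52601799 -0.06346841  0.04434759] [-0.13673572  0.90415279  0.35001403]
```

```bash
cat > st.py <<'E'
from h import *
o=telemetry.observe();f=o['contact_force'];u=np.array([np.cos(CA),np.sin(CA)]);n=np.array([-np.sin(CA),np.cos(CA)])
print('t %.2f'%o['time'],'TCP clamp',cl(o['tool_pos']).round(1),'z %.4f'%o['tool_pos'][2],'rot',np.round(o['tool_rot'],3),'Fx,Fy,Fz clamp %.2f %.2f %.2f'%(f[:2]@u,f[:2]@n,f[2]),'T',np.round(o['torque'],3))
E
python3 -m creep '[0,-0.003,-0.012,0,0,0,0,0,0,0]'; python3 st.py;  python3 -m creep '[0,-0.002,-0.01,0,0,0,0,0,0,0]'; python3 st.py
```

```text
time: 4.58
tool_pos: [0.5234, -0.0765, 0.0451]
tool_rot: [3.116, 0.01, 1.775]
contact_force: [-0.1, 0.8, 0.2]
opening: 0.0004
t 4.58 TCP clamp [54.2 87.8] z 0.0451 rot [3.116 0.01  1.775] Fx,Fy,Fz clamp 0.77 0.24 0.25 T [-0.12   0.064  0.044]
time: 4.82
tool_pos: [0.5214, -0.0873, 0.0453]
tool_rot: [3.116, 0.01, 1.774]
contact_force: [1.0, 1.8, -1.1]
opening: 0.0007
t 4.83 TCP clamp [43.2 87.7] z 0.0453 rot [3.116 0.01  1.774] Fx,Fy,Fz clamp 1.97 -0.66 -1.09 T [ 0.113 -0.086 -0.009]
```

```bash
python3 -m creep '[0,-0.002,-0.012,0,0,0,-0.002,-0.01,0,0]'; python3 st.py;  python3 -m creep '[0,-0.002,-0.01,0,0]'; python3 st.py; python3 -m creep '[0,-0.001,-0.006,0,0]'; python3 st.py
```

```text
time: 5.08
tool_pos: [0.5161, -0.1088, 0.045]
tool_rot: [3.118, 0.007, 1.774]
contact_force: [-1.6, 6.0, 2.5]
opening: 0.0004
t 5.08 TCP clamp [21.1 88.7] z 0.0450 rot [3.118 0.007 1.774] Fx,Fy,Fz clamp 5.53 2.76 2.50 T [ 0.861  0.395 -0.056]
time: 5.2
tool_pos: [0.5136, -0.1189, 0.0451]
tool_rot: [3.118, 0.006, 1.774]
contact_force: [1.9, 4.5, 3.7]
opening: 0.0005
t 5.20 TCP clamp [10.7 89.1] z 0.0451 rot [3.118 0.006 1.774] Fx,Fy,Fz clamp 4.73 -0.96 3.66 T [ 0.604 -0.103  0.008]
time: 5.32
tool_pos: [0.5129, -0.1255, 0.0452]
tool_rot: [3.117, 0.006, 1.773]
contact_force: [3.0, 4.7, 0.3]
opening: 0.0006
t 5.33 TCP clamp [ 4.1 88.5] z 0.0452 rot [3.117 0.006 1.773] Fx,Fy,Fz clamp 5.21 -2.05 0.32 T [ 0.719 -0.491  0.015]
```

```bash
python3 - <<'E'
from h import *
snap('side','d4');snap('scene','s4');crop('d4',240,150,400,300,5,'d4c');crop('s4',290,150,450,270,5,'s4c')
E
```

```text
(no output)
```

View pics/d4c.png

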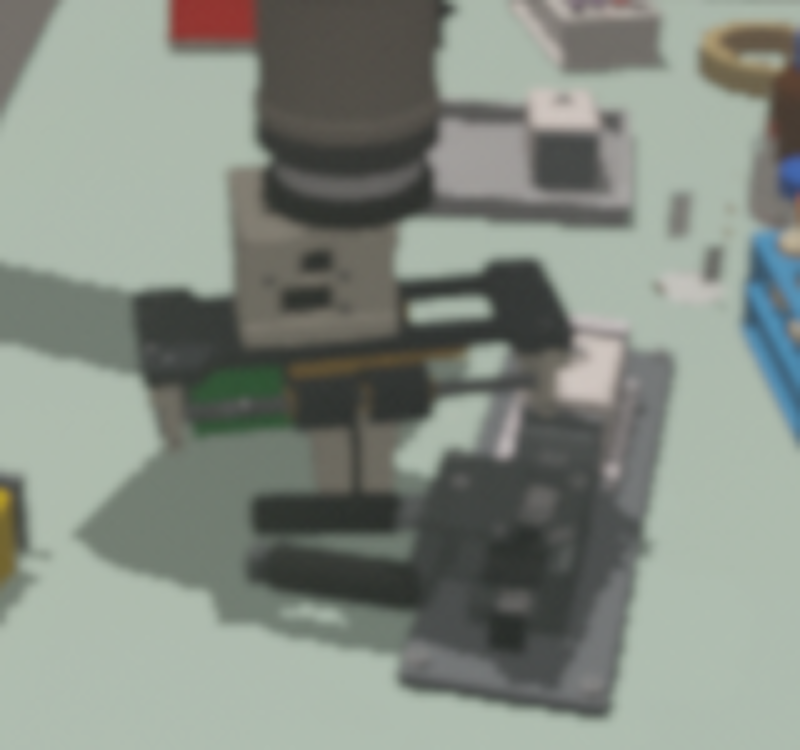

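View pics/s4c.png

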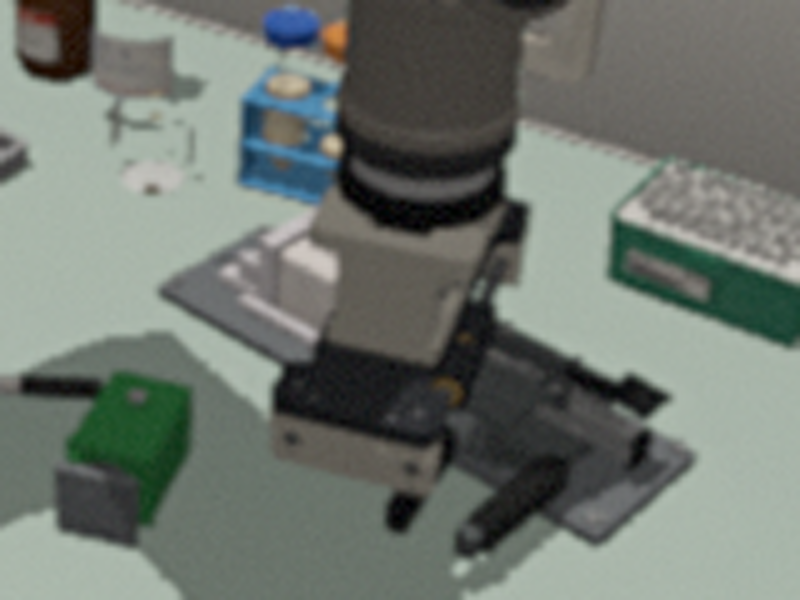

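```bash
python3 - <<'E'
from h import *
d=load('d4'); 
for p,z in [((255,500),.042),((395,497),.042),((255,528),.022),((400,528),.022)]:
    P=onz(d,240+p[0]/5,150+p[1]/5,z);print(cl(P))
s=load('s4');P=onz(s,290+400/5,150+515/5,.03);print(cl(P))
d=load('d3')
for p,z in [((300,432),.042),((415,478),.042)]:
    P=onz(d,240+p[0]/5,150+p[1]/5,z);print('rest',cl(P))
E
```

```text
[-31.73344429 125.45892875]
[-13.56466525  64.69431187]
[-25.82440568 127.43125555]
[-9.16956877 62.85710026]
[-28.38957081 122.86842232]
rest [ 27.43039074 120.48585211]
rest [ 3.54398069 59.09553116]
```

```bash
python3 -m creep '[0,0.004,0.02,0,0,0,0.004,0.02,0,0,0,0.003,0.014,0,0,0,0,0,0,0]'; python3 st.py;  python3 -m creep '[0,-0.002,-0.011,0,0,0,-0.002,-0.01,0,0,0,-0.002,-0.01,0,0]'; python3 st.py; python3 -m creep '[0,-0.001,-0.006,0,0,0,-0.001,-0.006,0,0]'; python3 st.py;python3 -m creep '[0,-0.001,-0.005,0,0]'; python3 st.py
```

```text
time: 5.92
tool_pos: [0.5244, -0.0723, 0.0452]
tool_rot: [3.117, 0.009, 1.773]
contact_force: [-0.6, 0.0, 0.5]
opening: 0.0007
t 5.92 TCP clamp [58.5 87.6] z 0.0452 rot [3.117 0.009 1.773] Fx,Fy,Fz clamp -0.11 0.56 0.48 T [-0.071  0.025  0.02 ]
time: 6.3
tool_pos: [0.5169, -0.1052, 0.0447]
tool_rot: [3.12, 0.007, 1.773]
contact_force: [-2.1, 5.6, 1.5]
opening: 0.0004
t 6.30 TCP clamp [24.8 88.6] z 0.0447 rot [3.12  0.007 1.773] Fx,Fy,Fz clamp 5.08 3.13 1.52 T [ 0.976  0.428 -0.114]
time: 6.55
tool_pos: [0.5135, -0.1177, 0.0447]
tool_rot: [3.121, 0.003, 1.769]
contact_force: [2.7, 9.0, 2.8]
opening: 0.0006
t 6.55 TCP clamp [11.9 89.5] z 0.0447 rot [3.121e+00 3.000e-03 1.769e+00] Fx,Fy,Fz clamp 9.36 -0.92 2.76 T [ 1.319 -0.334 -0.078]
time: 6.68
tool_pos: [0.5129, -0.123, 0.0449]
tool_rot: [3.119, 0.003, 1.768]
contact_force: [3.9, 8.2, -1.0]
opening: 0.0006
t 6.67 TCP clamp [ 6.6 89.1] z 0.0449 rot [3.119e+00 3.000e-03 1.768e+00] Fx,Fy,Fz clamp 8.78 -2.22 -1.00 T [ 1.173 -0.646  0.026]
```

```bash
python3 -m creep '[0,-0.001,-0.004,0,0]'; python3 st.py; python3 -m creep '[0,0.004,0.02,0,0,0,0.004,0.02,0,0,0,0.003,0.014,0,0,0,0,0,0,0]'; python3 st.py;  python3 -m creep '[0,-0.002,-0.011,0,0,0,-0.002,-0.01,0,0,0,-0.002,-0.008,0,0]'; python3 st.py; python3 -m creep '[0,-0.001,-0.004,0,0]'; python3 st.py;python3 -m creep '[0,-0.001,-0.003,0,0]'; python3 st.py
```

```text
time: 6.8
tool_pos: [0.5125, -0.1273, 0.0451]
tool_rot: [3.117, 0.002, 1.766]
contact_force: [4.1, 7.7, -1.6]
opening: 0.0005
t 6.80 TCP clamp [ 2.3 88.6] z 0.0451 rot [3.117e+00 2.000e-03 1.766e+00] Fx,Fy,Fz clamp 8.31 -2.49 -1.56 T [ 1.252 -0.657 -0.042]
time: 7.3
tool_pos: [0.5241, -0.0767, 0.0453]
tool_rot: [3.115, 0.005, 1.762]
contact_force: [-1.1, -0.8, 0.2]
opening: 0.0007
t 7.30 TCP clamp [54.1 87.1] z 0.0453 rot [3.115 0.005 1.762] Fx,Fy,Fz clamp -1.00 0.88 0.20 T [-0.066  0.037 -0.045]
time: 7.68
tool_pos: [0.5164, -0.1077, 0.045]
tool_rot: [3.117, 0.002, 1.761]
contact_force: [-1.4, 6.1, 2.4]
opening: 0.0002
t 7.67 TCP clamp [22.3 88.6] z 0.0450 rot [3.117e+00 2.000e-03 1.761e+00] Fx,Fy,Fz clamp 5.67 2.60 2.40 T [ 0.82   0.291 -0.122]
time: 7.8
tool_pos: [0.515, -0.1121, 0.045]
tool_rot: [3.117, 0.001, 1.759]
contact_force: [1.9, 9.1, 2.2]
opening: 0.0004
t 7.80 TCP clamp [17.7 89.1] z 0.0450 rot [3.117e+00 1.000e-03 1.759e+00] Fx,Fy,Fz clamp 9.25 -0.09 2.19 T [ 1.314 -0.183 -0.047]
time: 7.92
tool_pos: [0.5142, -0.1152, 0.0452]
tool_rot: [3.116, -0.0, 1.758]
contact_force: [3.3, 8.9, 0.7]
opening: 0.0006
t 7.92 TCP clamp [14.5 89.3] z 0.0452 rot [ 3.116 -0.     1.758] Fx,Fy,Fz clamp 9.40 -1.47 0.65 T [ 1.233 -0.468 -0.06 ]
```

```bash
python3 -m creep '[0,-0.001,-0.003,0,0]'; python3 st.py; python3 -m creep '[0,-0.001,-0.003,0,0]'; python3 st.py;  python3 -m creep '[0,0,-0.003,0,0]'; python3 st.py; python3 -m creep '[0,0,-0.002,0,0]'; python3 st.py;
```

```text
time: 8.05
tool_pos: [0.5137, -0.1181, 0.0453]
tool_rot: [3.114, -0.001, 1.756]
contact_force: [4.2, 8.7, -0.9]
opening: 0.0004
t 8.05 TCP clamp [11.5 89.2] z 0.0453 rot [ 3.114e+00 -1.000e-03  1.756e+00] Fx,Fy,Fz clamp 9.31 -2.41 -0.86 T [ 1.231 -0.641 -0.06 ]
time: 8.18
tool_pos: [0.5133, -0.1211, 0.0453]
tool_rot: [3.112, -0.002, 1.755]
contact_force: [3.9, 8.3, -1.4]
opening: 0.0006
t 8.18 TCP clamp [ 8.5 89. ] z 0.0453 rot [ 3.112e+00 -2.000e-03  1.755e+00] Fx,Fy,Fz clamp 8.90 -2.18 -1.40 T [ 1.218 -0.654 -0.074]
time: 8.3
tool_pos: [0.5133, -0.1239, 0.0452]
tool_rot: [3.112, -0.003, 1.754]
contact_force: [0.7, 7.9, 0.8]
opening: 0.0004
t 8.30 TCP clamp [ 5.7 88.5] z 0.0452 rot [ 3.112e+00 -3.000e-03  1.754e+00] Fx,Fy,Fz clamp 7.91 0.89 0.85 T [ 1.173 -0.107 -0.059]
time: 8.43
tool_pos: [0.5132, -0.1257, 0.0452]
tool_rot: [3.112, -0.005, 1.753]
contact_force: [2.8, 8.1, 1.3]
opening: 0.0006
t 8.43 TCP clamp [ 3.9 88.2] z 0.0452 rot [ 3.112 -0.005  1.753] Fx,Fy,Fz clamp 8.51 -1.22 1.29 T [ 1.18  -0.138  0.002]
```

```bash
python3 -m creep '[0,-0.001,-0.002,0,0]'; python3 st.py; python3 -m creep '[0,0.004,0.02,0,0.01,0,0.004,0.02,0,0.01,0,0.003,0.016,0,0.01,0,0,0,0,0]'; python3 st.py;  python3 -m creep '[0,-0.002,-0.011,0,0,0,-0.002,-0.01,0,0,0,-0.002,-0.008,0,0]'; python3 st.py; python3 -m creep '[0,-0.001,-0.003,0,0]'; python3 st.py;python3 -m creep '[0,-0.001,-0.003,0,0]'; python3 st.py
```

```text
time: 8.55
tool_pos: [0.513, -0.1274, 0.0454]
tool_rot: [3.109, -0.006, 1.751]
contact_force: [7.9, 11.1, -1.4]
opening: 0.0008
t 8.55 TCP clamp [ 2.2 88.1] z 0.0454 rot [ 3.109 -0.006  1.751] Fx,Fy,Fz clamp 12.42 -5.57 -1.40 T [ 1.749 -1.007  0.089]
time: 9.05
tool_pos: [0.5248, -0.072, 0.0456]
tool_rot: [3.108, -0.003, 1.781]
contact_force: [0.1, -0.6, 1.1]
opening: 0.0009
t 9.05 TCP clamp [58.9 87.3] z 0.0456 rot [ 3.108e+00 -3.000e-03  1.781e+00] Fx,Fy,Fz clamp -0.58 -0.20 1.06 T [-0.076  0.036 -0.004]
time: 9.43
tool_pos: [0.5177, -0.1027, 0.0454]
tool_rot: [3.109, -0.005, 1.781]
contact_force: [-1.7, 5.9, 0.8]
opening: 0.0005
t 9.43 TCP clamp [27.4 88.3] z 0.0454 rot [ 3.109 -0.005  1.781] Fx,Fy,Fz clamp 5.43 2.80 0.84 T [ 0.837  0.284 -0.075]
time: 9.55
tool_pos: [0.5162, -0.1063, 0.0453]
tool_rot: [3.11, -0.006, 1.78]
contact_force: [0.6, 5.1, 2.3]
opening: 0.0005
t 9.55 TCP clamp [23.5 89.1] z 0.0453 rot [ 3.11  -0.006  1.78 ] Fx,Fy,Fz clamp 5.11 0.39 2.30 T [ 0.673  0.151 -0.081]
time: 9.68
tool_pos: [0.5151, -0.1093, 0.0453]
tool_rot: [3.109, -0.006, 1.779]
contact_force: [1.9, 8.9, 1.0]
opening: 0.0004
t 9.68 TCP clamp [20.4 89.6] z 0.0453 rot [ 3.109 -0.006  1.779] Fx,Fy,Fz clamp 9.11 -0.11 1.04 T [ 1.478 -0.245 -0.119]
```

```bash
for i in 1 2; do :; done; python3 -m creep '[0,0,-0.001,0,0]' >/dev/null; python3 st.py; python3 -m creep '[0,0,-0.001,0,0]'>/dev/null; python3 st.py; python3 -m creep '[0,0,-0.0015,0,0]'>/dev/null; python3 st.py
```

```text
t 9.80 TCP clamp [20.2 89.5] z 0.0454 rot [ 3.109 -0.008  1.778] Fx,Fy,Fz clamp 10.60 0.25 1.71 T [ 1.644 -0.173 -0.075]
t 9.93 TCP clamp [20.2 89.5] z 0.0454 rot [ 3.108 -0.01   1.777] Fx,Fy,Fz clamp 10.42 1.54 2.20 T [ 1.478 -0.171 -0.032]
t 10.05 TCP clamp [20.  89.5] z 0.0454 rot [ 3.108 -0.012  1.777] Fx,Fy,Fz clamp 10.87 1.09 1.39 T [ 1.655 -0.137 -0.053]
```

```bash
python3 -m creep '[0,0,-0.002,0,0]'>/dev/null; python3 st.py; python3 -m creep '[0,0,-0.002,0,0]'>/dev/null; python3 st.py; python3 -m creep '[0,-0.0005,-0.0025,0,0]'>/dev/null; python3 st.py;
```

```text
t 10.18 TCP clamp [19.5 89.5] z 0.0454 rot [ 3.108 -0.014  1.776] Fx,Fy,Fz clamp 13.12 1.64 2.22 T [ 1.897 -0.14  -0.074]
t 10.30 TCP clamp [19.2 89.5] z 0.0454 rot [ 3.108 -0.017  1.776] Fx,Fy,Fz clamp 13.70 0.60 2.39 T [ 2.017 -0.193 -0.073]
t 10.43 TCP clamp [18.5 89.6] z 0.0455 rot [ 3.107 -0.02   1.775] Fx,Fy,Fz clamp 15.00 -0.35 1.60 T [ 2.237 -0.489 -0.134]
```

```bash
python3 - <<'E'
from h import *
snap('side','d5'); crop('d5',300,200,400,300,7,'d5c')
snap('wrist','w5')
E
python3 st.py
```

```text
t 10.53 TCP clamp [18.6 89.6] z 0.0455 rot [ 3.107 -0.02   1.775] Fx,Fy,Fz clamp 14.69 -1.02 1.52 T [ 2.251 -0.443 -0.098]
```

View pics/d5c.png

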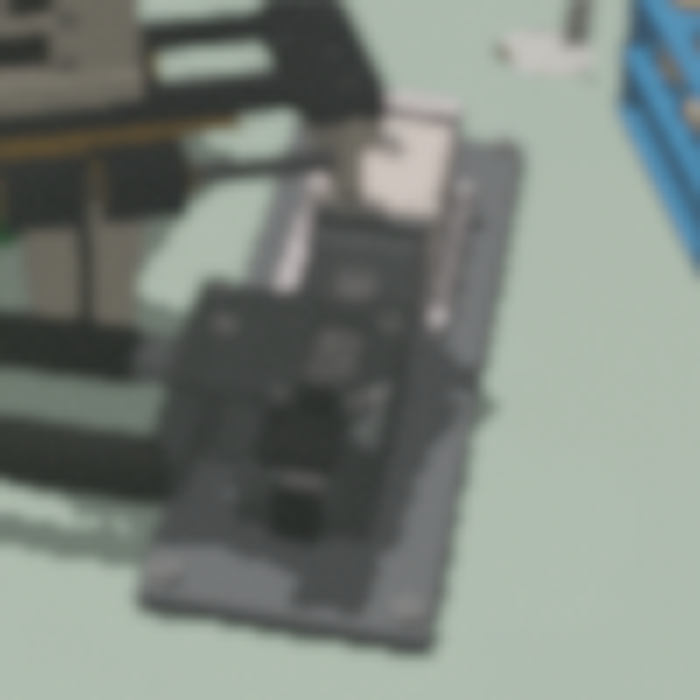

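View pics/w5.png

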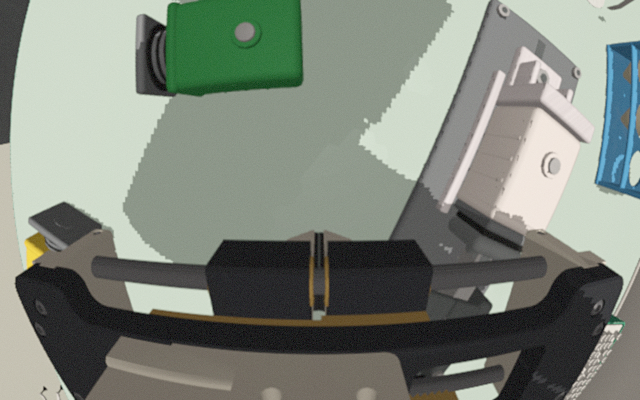

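```bash
python3 - <<'E'
from h import *
crop('w5',420,120,600,260,4.4,'w5c')
E
```

```text
(no output)
```

View pics/w5c.png

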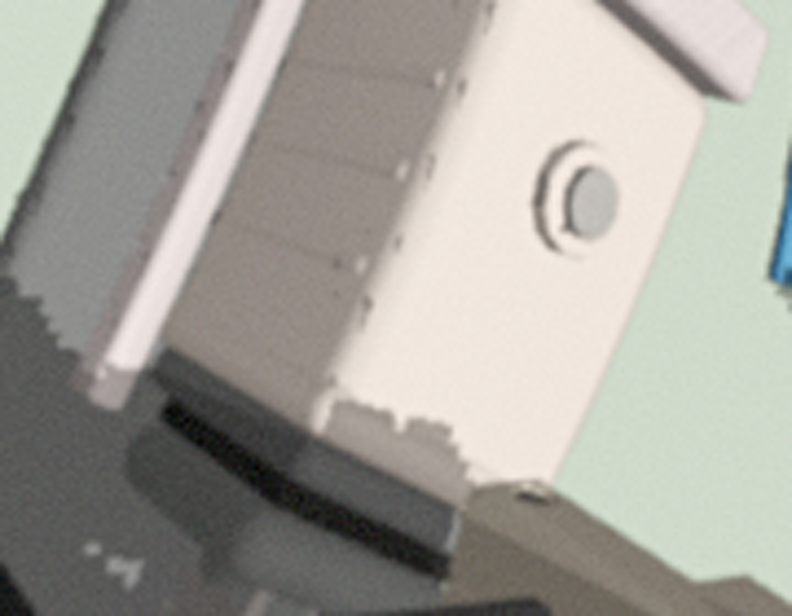

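```bash
python3 -m creep '[0,-0.0005,-0.0025,0,0]'>/dev/null; python3 st.py
```

```text
t 10.65 TCP clamp [18.1 89.6] z 0.0456 rot [ 3.105 -0.023  1.774] Fx,Fy,Fz clamp 15.31 -1.06 0.83 T [ 2.422 -0.612 -0.072]
```

```bash
python3 -m creep '[0,0.004,0.02,0,0,0,0.004,0.025,0,0,0,0.002,0.005,0.02,0,0,0,0,0.04,-0.03,0,0,-0.01,0.05,-0.1,0,0.02,-0.04,0.01,-0.1,0,0.02,-0.04,0,-0.1,0,0.02,-0.04,0,-0.05,0,0.01,-0.03,0,-0.02,0,0,0,0,0]'; python3 st.py
```

```text
time: 11.9
tool_pos: [0.5989, -0.2318, 0.1719]
tool_rot: [3.094, -0.01, 1.364]
contact_force: [-0.4, 0.9, -0.1]
opening: 0.0001
t 11.90 TCP clamp [-83.5 -16.4] z 0.1719 rot [ 3.094 -0.01   1.364] Fx,Fy,Fz clamp 0.77 0.57 -0.07 T [-0.055  0.109  0.023]
```

```bash
python3 -m creep '[0,-0.013,0.014,-0.02,0.01,0,-0.001,0,-0.03,0,0,0,0,-0.02,0,0,0,0,0,0]'; python3 st.py; python3 - <<'E'
from h import *
snap('side','d6'); crop('d6',260,150,420,300,5,'d6c');snap('scene','s6'); crop('s6',340,150,450,260,6,'s6c')
E
```

```text
time: 12.4
tool_pos: [0.5834, -0.2164, 0.1008]
tool_rot: [3.093, -0.008, 1.377]
contact_force: [-0.3, 0.1, 0.9]
opening: 0.0003
t 12.40 TCP clamp [-71.4   1.8] z 0.1008 rot [ 3.093 -0.008  1.377] Fx,Fy,Fz clamp 0.05 0.29 0.89 T [-0.047  0.139 -0.007]
```

View pics/d6c.png

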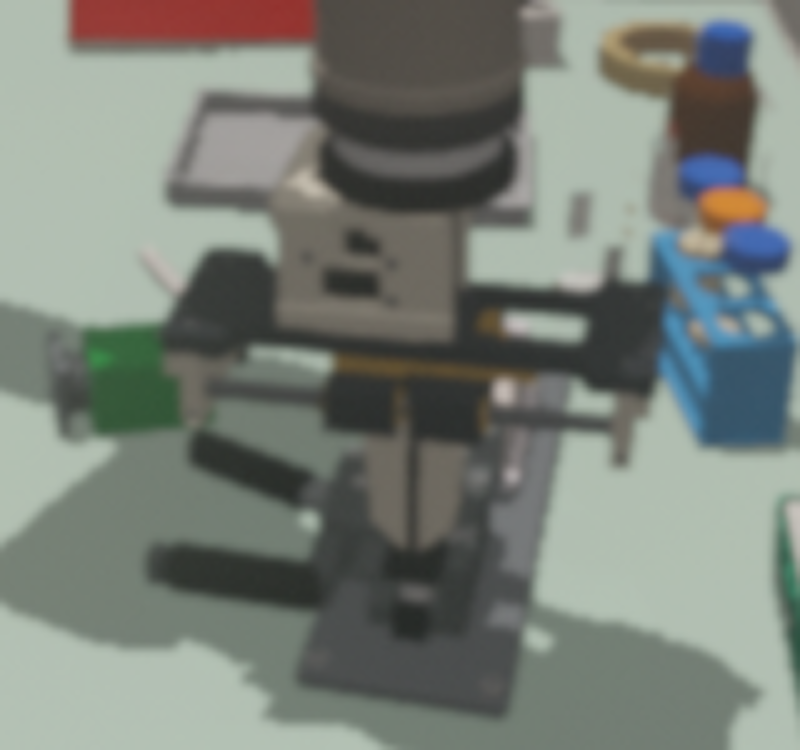

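View pics/s6c.png

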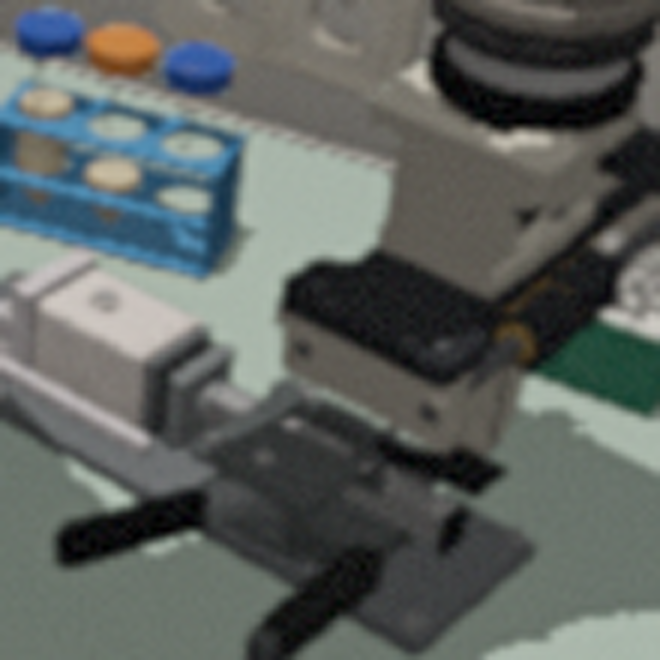

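```bash
python3 -m creep '[0,0.001,0,-0.01,0,0,0,0,-0.005,0]'>/dev/null; python3 st.py; python3 -m creep '[0,0,0,-0.005,0]'>/dev/null; python3 st.py; python3 -m creep '[0,0,0,-0.005,0]'>/dev/null; python3 st.py; python3 -m creep '[0,0,0,-0.003,0]'>/dev/null; python3 st.py
```

```text
t 12.75 TCP clamp [-72.   -1.7] z 0.0894 rot [ 3.085 -0.006  1.377] Fx,Fy,Fz clamp -1.37 3.11 4.67 T [-0.207  0.52  -0.009]
t 12.88 TCP clamp [-72.6  -2.3] z 0.0850 rot [ 3.083 -0.005  1.377] Fx,Fy,Fz clamp -2.54 0.90 4.19 T [-0.493  0.241 -0.042]
t 13.00 TCP clamp [-73.2  -2.6] z 0.0803 rot [ 3.082 -0.004  1.377] Fx,Fy,Fz clamp -2.98 4.05 16.44 T [-0.238  0.542  0.024]
t 13.12 TCP clamp [-73.3  -2.9] z 0.0796 rot [ 3.081e+00 -3.000e-03  1.377e+00] Fx,Fy,Fz clamp 2.71 11.15 31.00 T [0.791 1.634 0.07 ]
```

```bash
python3 -m creep '[0,0,0,-0.001,0,0,0,0,-0.001,0]'>/dev/null; python3 st.py; python3 -m creep '[0,0,0,-0.001,0,0,0,0,-0.001,0]'>/dev/null; python3 st.py;python3 - <<'E'
from h import *
snap('wrist','w7');crop('w7',220,0,420,240,3.3,'w7c'); snap('scene','s7'); crop('s7',310,170,450,275,5.6,'s7c')
E
python3 st.py
```

```text
t 13.38 TCP clamp [-73.3  -2.7] z 0.0805 rot [ 3.080e+00 -3.000e-03  1.377e+00] Fx,Fy,Fz clamp -0.94 3.05 8.22 T [-0.008  0.63   0.058]
t 13.62 TCP clamp [-73.3  -2.7] z 0.0804 rot [ 3.079e+00 -3.000e-03  1.377e+00] Fx,Fy,Fz clamp -0.14 3.25 9.58 T [ 0.003  0.739 -0.001]
t 13.72 TCP clamp [-73.3  -2.7] z 0.0805 rot [ 3.079e+00 -3.000e-03  1.377e+00] Fx,Fy,Fz clamp -0.06 4.14 10.07 T [0.025 0.704 0.041]
```

View pics/w7c.png

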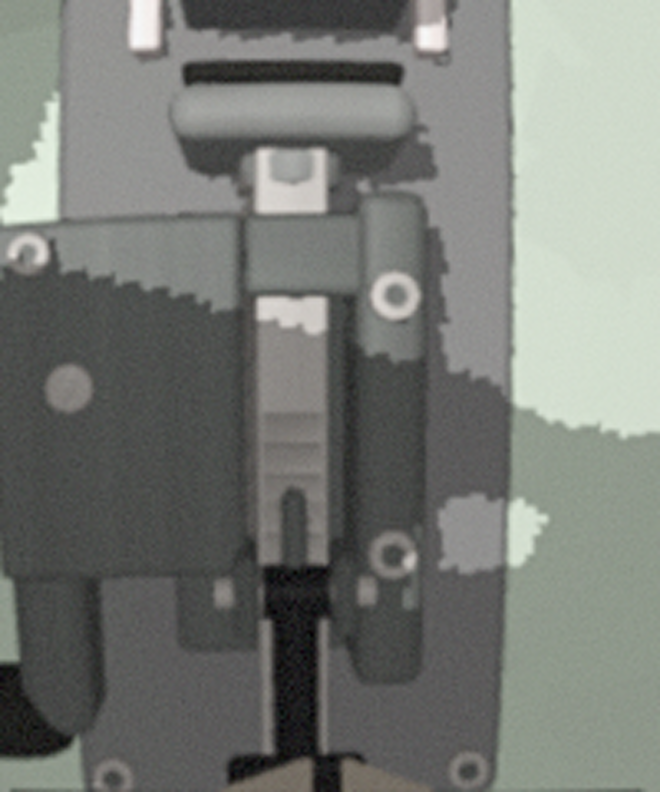

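View pics/s7c.png

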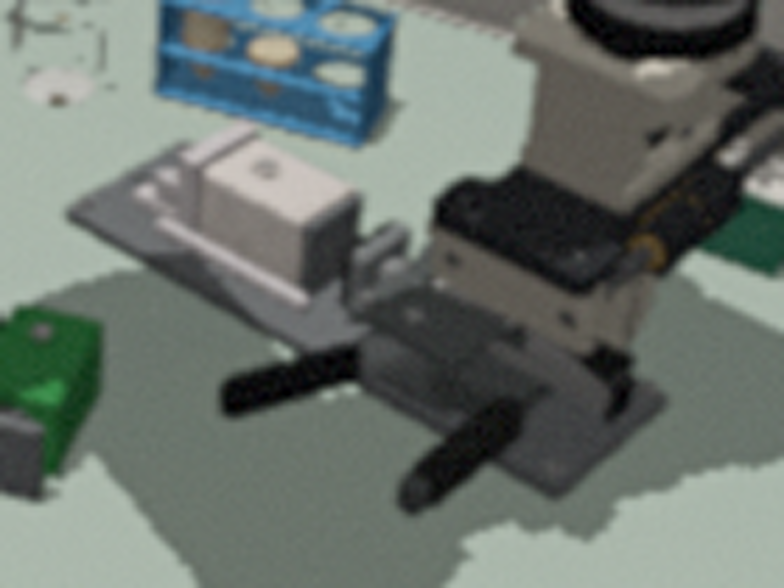

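```bash
python3 -m creep '[0,0,0,-0.001,0,0,0,0,-0.001,0,0,0,0,-0.001,0,0,0,0,-0.001,0]'>/dev/null; python3 st.py; python3 -m creep '[0,0,0,0.03,0,0,0,0,0.04,0,1,0.01,0.03,0.05,0,1,0.01,0.03,0.04,0,1,0.005,0.02,0,0,1,0,0,0,0]'; python3 st.py; python3 - <<'E'
from h import *
snap('wrist','w8')
E
```

```text
t 14.22 TCP clamp [-73.3  -2.6] z 0.0804 rot [ 3.077e+00 -3.000e-03  1.377e+00] Fx,Fy,Fz clamp -0.42 4.30 9.90 T [0.025 0.686 0.046]
time: 14.98
tool_pos: [0.6113, -0.135, 0.2409]
tool_rot: [3.082, -0.008, 1.376]
contact_force: [-0.8, -1.0, -0.4]
opening: 0.0358
t 14.97 TCP clamp [13.9 -9.8] z 0.2409 rot [ 3.082 -0.008  1.376] Fx,Fy,Fz clamp -1.09 0.63 -0.39 T [-0.125  0.112  0.031]
```

View pics/w8.png

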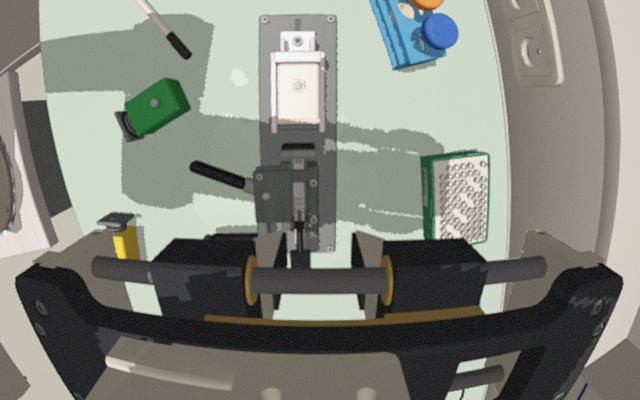

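```bash
python3 - <<'E'
from h import *
crop('w8',245,0,355,160,4.9,'w8c')
E
```

```text
(no output)
```

View pics/w8c.png

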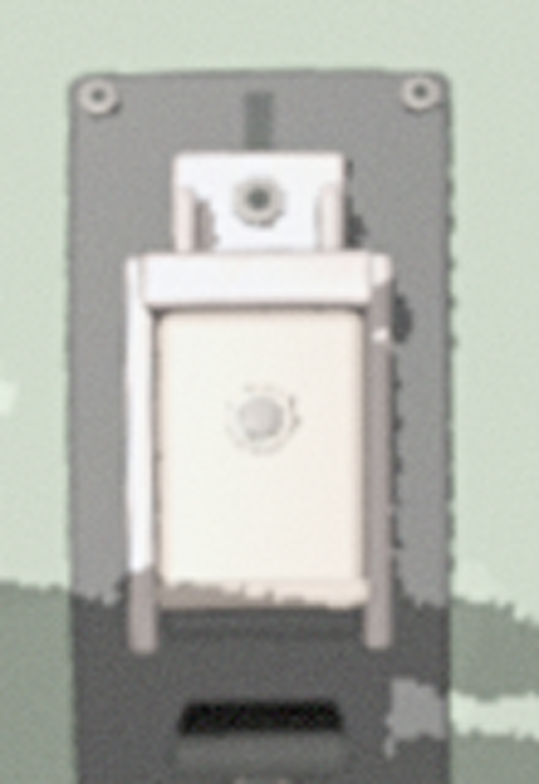

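```bash
python3 - <<'E'
from h import *
w=load('w8')
L=[]
for u,v,z in [(160,312,.054),(362,312,.054),(160,600,.054),(365,605,.054),(262,418,.059),(70,80,.01),(448,75,.01),(73,600,.01),(450,600,.01),(130,640,.018),(390,640,.018)]:
    P=wonz(w,245+u/4.9,v/4.9,z);print(P.round(4),cl(P).round(1));L.append(P)
print(np.mean(L[:4],0))
o=telemetry.observe();print(o['tool_pos'],o['tool_rot'])
E
```

```text
[ 0.6062 -0.0055  0.054 ] [139.9  20.3]
[ 0.647  -0.0141  0.054 ] [139.4 -21.4]
[ 0.5939 -0.0652  0.054 ] [78.9 20.8]
[ 0.6355 -0.0751  0.054 ] [ 77.3 -21.9]
[ 0.6223 -0.0326  0.059 ] [116.4  -0.7]
[0.5946 0.0649 0.01  ] [206.7  45.4]
[0.6831 0.0479 0.01  ] [207.2 -44.7]
[ 0.5702 -0.0613  0.01  ] [78.1 44.8]
[ 0.6581 -0.08    0.01  ] [ 76.9 -45. ]
[ 0.5823 -0.0735  0.018 ] [68.6 30.6]
[ 0.6416 -0.0861  0.018 ] [ 67.7 -30. ]
[ 0.62064887 -0.03997433  0.054     ]
[ 0.61127088 -0.13588681  0.24098402] [ 3.08191402 -0.00733183  1.3748093 ]
```

```bash
python3 -m creep '[1,-0.05,0,0,0]'>/dev/null; python3 st.py; python3 -m creep '[1,0,0,0,0]'>/dev/null; python3 st.py; python3 -m creep '[1,0.05,0,0,0]'>/dev/null; python3 st.py;python3 -m creep '[1,0,0,0,0]'>/dev/null; python3 st.py; python3 -m creep '[1,0,0.05,0,0]'>/dev/null; python3 st.py; python3 -m creep '[1,0,0,0,0]'>/dev/null; python3 st.py
```

```text
t 15.15 TCP clamp [ 2.6 38.5] z 0.2383 rot [ 3.084 -0.007  1.375] Fx,Fy,Fz clamp -0.45 -0.21 -0.83 T [-0.107  0.103 -0.013]
t 15.28 TCP clamp [ 1.7 42.4] z 0.2359 rot [ 3.091 -0.008  1.374] Fx,Fy,Fz clamp -0.45 -0.74 0.62 T [-0.108  0.068  0.023]
t 15.40 TCP clamp [ 9.8 -5.1] z 0.2352 rot [ 3.094 -0.008  1.371] Fx,Fy,Fz clamp -0.18 -1.49 1.03 T [-0.151  0.033 -0.002]
t 15.53 TCP clamp [ 9.2 -7. ] z 0.2330 rot [ 3.096 -0.009  1.37 ] Fx,Fy,Fz clamp -0.06 0.48 0.23 T [-0.111  0.023  0.084]
t 15.65 TCP clamp [55.3  2. ] z 0.2312 rot [ 3.097 -0.008  1.365] Fx,Fy,Fz clamp 0.01 -0.46 0.35 T [-0.127  0.116  0.012]
t 15.78 TCP clamp [57.2  2.8] z 0.2303 rot [ 3.099 -0.008  1.368] Fx,Fy,Fz clamp -0.56 0.58 0.41 T [-0.081  0.057  0.015]
```

```bash
python3 -m creep '[1,-0.06,0,0,0,1,0,0,0,0,1,0.06,0,0,0,1,0,0,0,0,1,-0.06,0,0,0,1,0,0,0,0,1,0.06,0,0,0,1,0,0,0,0]'>/dev/null; python3 st.py; python3 -m creep '[1,-0.06,0,0,0,1,0,0,0,0,1,0.06,0,0,0,1,0,0,0,0]'>/dev/null; python3 st.py
```

```text
t 16.77 TCP clamp [49.2  6.5] z 0.2213 rot [ 3.116 -0.007  1.361] Fx,Fy,Fz clamp -0.62 1.08 0.09 T [-0.022  0.122 -0.088]
t 17.27 TCP clamp [46.6  7.3] z 0.2200 rot [ 3.119 -0.006  1.359] Fx,Fy,Fz clamp -0.78 0.73 -0.21 T [-0.092  0.096  0.036]
```

```bash
python3 -m creep '[1,0.01,0.03,-0.02,0.01,1,0.01,0.028,-0.03,0.007,1,0,0,-0.03,0,1,0,0,0,0]'; python3 st.py
```

```text
time: 17.77
tool_pos: [0.6236, -0.0424, 0.142]
tool_rot: [3.109, -0.005, 1.375]
contact_force: [0.9, 0.5, -0.1]
opening: 0.0917
t 17.77 TCP clamp [107.   -3.9] z 0.1420 rot [ 3.109 -0.005  1.375] Fx,Fy,Fz clamp 0.64 -0.82 -0.13 T [-0.139  0.082  0.013]
```

```bash
python3 -m creep '[1,-0.003,0.002,-0.02,0,1,0,0,-0.02,0,1,0,0,-0.02,0,1,0,0,-0.01,0,1,0,0,0,0]'; python3 st.py; python3 - <<'E'
from h import *
snap('side','d9'); crop('d9',260,150,420,300,5,'d9c')
E
```

```text
time: 18.4
tool_pos: [0.6256, -0.044, 0.0808]
tool_rot: [3.093, -0.004, 1.372]
contact_force: [-0.2, -0.6, -0.9]
opening: 0.0918
t 18.40 TCP clamp [105.9  -6.2] z 0.0808 rot [ 3.093 -0.004  1.372] Fx,Fy,Fz clamp -0.60 0.06 -0.89 T [-0.047  0.105 -0.039]
```

View pics/d9c.png

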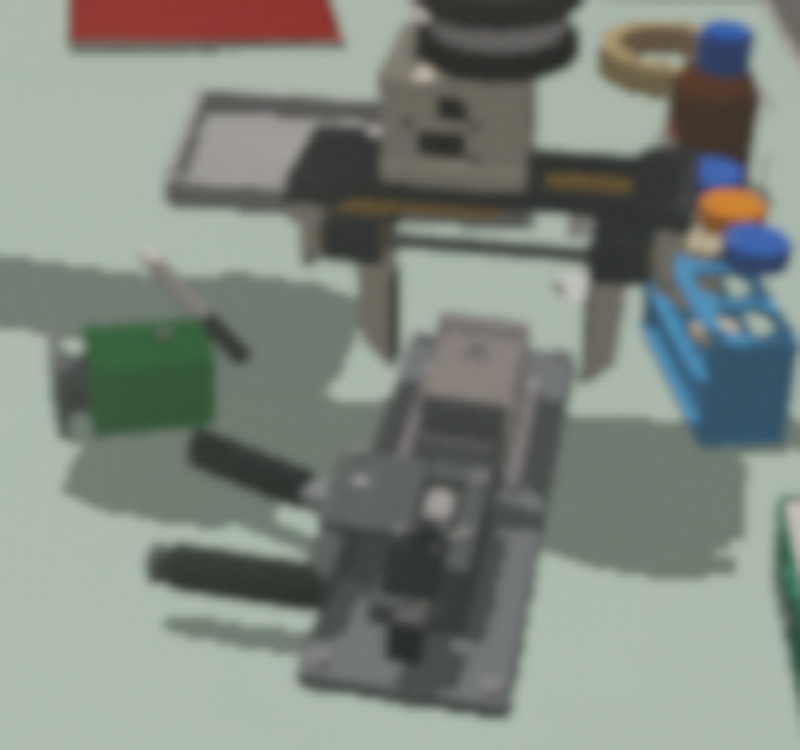

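```bash
python3 - <<'E'
from h import *
w=load('w8')
for u,v,z in [(405,68,.0),(405,68,.06),(372,0,.06),(440,30,.09),(390,40,.06)]:
    P=wonz(w,u,v,z);print(P.round(4),cl(P).round(1))
s=load('s0');d=load('d0')
# rack near-left corner top/bottom in d0t crop (x5, off 270,140)
print(onz(d,270+653/5,140+490/5,0), cl(onz(d,270+653/5,140+490/5,0)),cl(onz(d,270+597/5,140+380/5,0)))
print(tri(s,(190+0,0),d,(0,0))[1] if 0 else '')
E
```

```text
[ 0.7565 -0.0274  0.    ] [ 147.6 -131.3]
[ 0.7342 -0.0326  0.06  ] [ 138.2 -110.5]
[0.7146 0.0457 0.06  ] [211.1 -76.1]
[ 7.683e-01 -3.000e-04  9.000e-02] [ 176.5 -137.7]
[ 0.724  -0.0009  0.06  ] [167.3 -94.4]
[ 0.74270326 -0.02393697  0.        ] [ 148.30427617 -117.16326542] [256.45564055 -81.41932503]
```

```bash
python3 -m creep '[1,-0.06,0,0.04,0,1,0,0,0,0,1,0.055,0,0,0,1,0,0,0,0,1,-0.06,0,0,0,1,0,0,0,0,1,0.055,0,0,0,1,0,0,0,0,1,-0.06,0,0,0,1,0,0,0,0,1,0.055,0,0,0,1,0,0,0,0]'>/dev/null; python3 st.py; python3 -m creep '[1,-0.06,0,0,0,1,0,0,0,0,1,0.06,0,0,0,1,0,0,0,0]'>/dev/null; python3 st.py
```

```text
t 19.95 TCP clamp [103.9   0.2] z 0.1177 rot [ 3.092 -0.004  1.371] Fx,Fy,Fz clamp -0.58 -0.17 -0.54 T [-0.12   0.094  0.014]
t 20.45 TCP clamp [103.7   0.5] z 0.1180 rot [ 3.092 -0.004  1.371] Fx,Fy,Fz clamp -0.15 0.57 -0.85 T [-0.074  0.17  -0.003]
```

```bash
python3 -m creep '[1,0,0.003,-0.02,0,1,0,0.003,-0.02,0,1,0,0,-0.01,0,1,0,0,0,0]'>/dev/null; python3 st.py
```

```text
t 20.95 TCP clamp [109.5  -1.2] z 0.0697 rot [ 3.084 -0.004  1.371] Fx,Fy,Fz clamp -0.69 0.09 -0.66 T [-0.076  0.11   0.064]
```

```bash
python3 -m creep '[1,-0.001,-0.0005,-0.01,0,1,-0.001,0,-0.01,0,1,0,0,-0.003,0,1,0,0,0,0]'>/dev/null; python3 st.py
```

```text
t 21.45 TCP clamp [ 1.082e+02 -1.000e-01] z 0.0469 rot [ 3.081 -0.004  1.371] Fx,Fy,Fz clamp 0.93 0.29 0.16 T [-0.072  0.097  0.008]
```

```bash
python3 -m creep '[0.4,0,0,0,0,0.4,0,0,0,0,0.4,0,0,0,0,0.4,0,0,0,0,0.4,0,0,0,0,0.4,0,0,0,0]' 25; python3 st.py
```

```text
time: 22.2
tool_pos: [0.6204, -0.0406, 0.0477]
tool_rot: [3.08, -0.004, 1.371]
contact_force: [-0.9, 0.4, 0.5]
opening: 0.0449
t 22.20 TCP clamp [108.3  -0.5] z 0.0477 rot [ 3.08  -0.004  1.371] Fx,Fy,Fz clamp 0.25 0.99 0.54 T [-0.039  0.244 -0.04 ]
```

```bash
python3 -m creep '[0.3,0,0,0,0,0.3,0,0,0.008,0,0.3,0,0,0.01,0]'; python3 st.py;  python3 -m creep '[0.3,0,0,0.02,0,0.3,0,0,0.04,0,0.3,0,0,0.04,0,0.3,0,0,0,0]'; python3 st.py; python3 - <<'E'
from h import *
snap('side','d10'); snap('wrist','w10')
E
```

```text
time: 22.58
tool_pos: [0.6197, -0.0404, 0.0655]
tool_rot: [3.083, -0.004, 1.371]
contact_force: [0.1, -0.1, -1.7]
opening: 0.0452
t 22.57 TCP clamp [108.3   0.4] z 0.0655 rot [ 3.083 -0.004  1.371] Fx,Fy,Fz clamp -0.09 -0.08 -1.66 T [-0.107  0.142 -0.015]
time: 23.08
tool_pos: [0.6197, -0.0403, 0.171]
tool_rot: [3.081, -0.004, 1.371]
contact_force: [0.0, -0.3, -2.7]
opening: 0.0446
t 23.07 TCP clamp [108.3   0.3] z 0.1710 rot [ 3.081 -0.004  1.371] Fx,Fy,Fz clamp -0.29 -0.11 -2.71 T [-0.077  0.161  0.057]
```

View pics/d10.png

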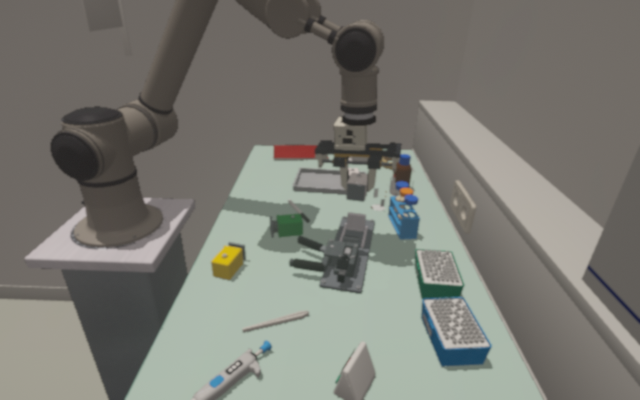

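View pics/w10.png

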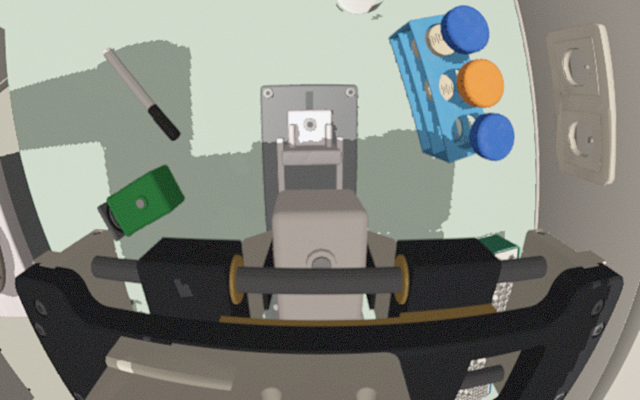

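```bash
python3 -m creep '[0.3,-0.016,0.04,0.01,0,0.3,-0.016,0.042,0,0,0.3,-0.016,0.042,0,0,0.3,-0.016,0.042,0,0,0.3,0,0.01,0,0,0.3,0,0,0,0]'; python3 st.py; python3 - <<'E'
from h import *
snap('wrist','w11')
E
```

```text
time: 23.92
tool_pos: [0.5458, 0.1394, 0.1655]
tool_rot: [3.107, 0.001, 1.369]
contact_force: [-0.1, -0.2, -1.9]
opening: 0.045
t 23.93 TCP clamp [270.3 107.6] z 0.1655 rot [3.107e+00 1.000e-03 1.369e+00] Fx,Fy,Fz clamp -0.22 0.10 -1.91 T [-0.103  0.078  0.001]
```

View pics/w11.png

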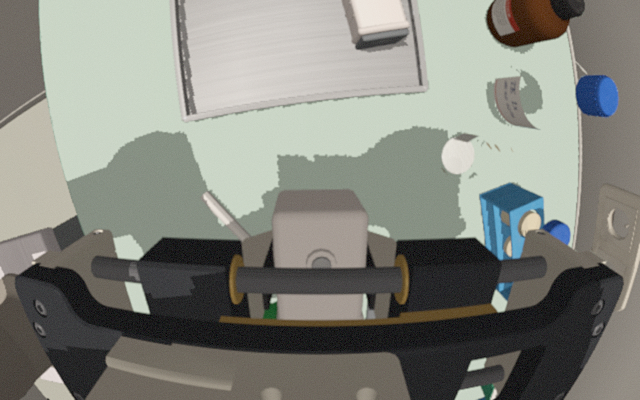

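```bash
python3 - <<'E'
from h import *
w=load('w11')
B=wonz(w,185,120,.018);C=wonz(w,428,90,.018);print(B,C,np.linalg.norm(B-C))
e=(C-B)/np.linalg.norm(C-B);n=np.array([-e[1],e[0],0]);print('yaw',np.arctan2(e[1],e[0]))
ctr=(B+C)/2+n*.075;print('ctr',ctr,'free',ctr-.045*e)
o=telemetry.observe();print(o['tool_pos'],o['tool_rot'])
for u,v,z in [(362,47,.05),(410,38,.05)]: 
    P=wonz(w,u,v,z)-ctr;print(P@e,P@n)
E
```

```text
[0.44273298 0.23366107 0.018     ] [0.67092094 0.21402903 0.018     ] 0.2290309272959334
yaw -0.08582318547833385
ctr [0.5632558  0.29856901 0.018     ] free [0.51842143 0.30242632 0.018     ]
[0.54580821 0.13890237 0.16542595] [3.10792257e+00 6.38902848e-04 1.36768590e+00]
0.04941657078032919 -0.03750056830314817
0.09067898298565853 -0.03130895210335628
```

```bash
python3 -m creep '[0.3,-0.008,0.04,0,0,0.3,-0.008,0.04,0,0,0.3,-0.008,0.04,0,0,0.3,-0.006,0.03,-0.02,0,0.3,0,0.005,-0.03,0,0.3,0,0,-0.02,0,0.3,0,0,0,0]'; python3 st.py
```

```text
time: 24.85
tool_pos: [0.5199, 0.2888, 0.0901]
tool_rot: [3.109, 0.004, 1.355]
contact_force: [0.4, -0.8, -0.8]
opening: 0.045
t 24.85 TCP clamp [411.9 162.1] z 0.0901 rot [3.109 0.004 1.355] Fx,Fy,Fz clamp -0.73 -0.53 -0.80 T [-0.116  0.14   0.033]
```

```bash
python3 -m creep '[0.3,-0.004,0.007,-0.015,0,0.3,-0.004,0.007,-0.015,0,0.3,0,0,-0.008,0,0.3,0,0,-0.004,0,0.3,0,0,0,0]'; python3 st.py; python3 - <<'E'
from h import *
snap('side','d12'); crop('d12',270,120,430,240,5,'d12c')
E
```

```text
time: 25.48
tool_pos: [0.5131, 0.3027, 0.0468]
tool_rot: [3.107, 0.003, 1.353]
contact_force: [0.2, 0.2, -2.1]
opening: 0.0453
t 25.48 TCP clamp [424.2 171.4] z 0.0468 rot [3.107e+00 3.000e-03 1.353e+00] Fx,Fy,Fz clamp 0.24 -0.18 -2.08 T [-0.114  0.132  0.011]
```

View pics/d12c.png

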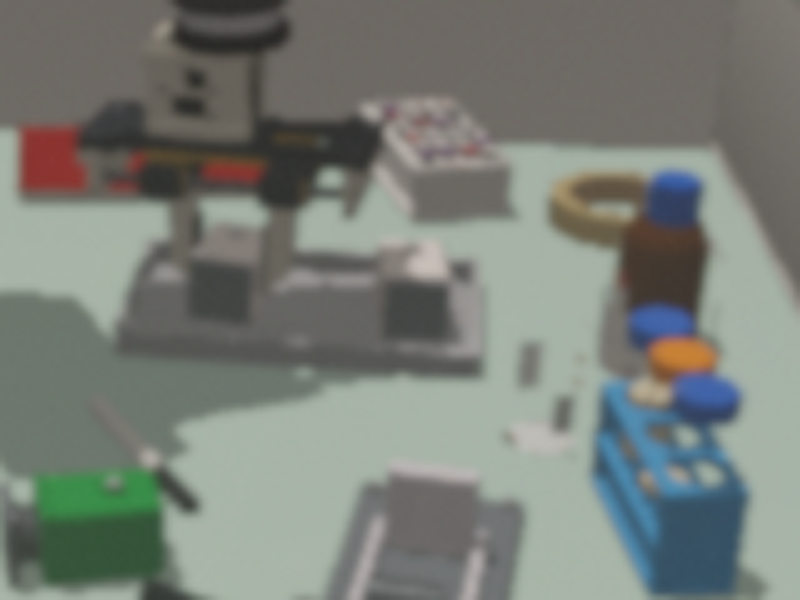

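```bash
python3 -m creep '[0.3,0,0,-0.003,0]'>/dev/null; python3 st.py; python3 -m creep '[0.3,0,0,-0.002,0]'>/dev/null; python3 st.py; python3 -m creep '[0.3,0,0,-0.0015,0]'>/dev/null; python3 st.py
```

```text
t 25.65 TCP clamp [424.6 170.8] z 0.0446 rot [3.105e+00 1.000e-03 1.353e+00] Fx,Fy,Fz clamp 0.08 0.09 -3.07 T [-0.033  0.124 -0.04 ]
t 25.77 TCP clamp [424.5 170.7] z 0.0427 rot [3.105e+00 1.000e-03 1.352e+00] Fx,Fy,Fz clamp -0.11 0.20 -1.46 T [-0.086  0.105 -0.019]
t 25.90 TCP clamp [424.6 170.6] z 0.0412 rot [3.105e+00 1.000e-03 1.352e+00] Fx,Fy,Fz clamp 0.91 -0.08 -2.33 T [-0.045  0.03  -0.022]
```

```bash
python3 -m creep '[0.3,0,0,-0.0015,0]'>/dev/null; python3 st.py; python3 -m creep '[0.3,0,0,-0.0015,0]'>/dev/null; python3 st.py; python3 -m creep '[0.3,0,0,-0.001,0]'>/dev/null; python3 st.py
```

```text
t 26.02 TCP clamp [424.5 170.6] z 0.0398 rot [3.105e+00 1.000e-03 1.352e+00] Fx,Fy,Fz clamp -0.20 3.38 2.82 T [-0.049  0.481 -0.027]
t 26.15 TCP clamp [424.6 170.7] z 0.0391 rot [3.105e+00 1.000e-03 1.352e+00] Fx,Fy,Fz clamp -3.32 5.35 14.49 T [-0.292  1.157  0.045]
t 26.27 TCP clamp [424.6 170.8] z 0.0391 rot [3.104e+00 1.000e-03 1.352e+00] Fx,Fy,Fz clamp -2.17 2.00 9.25 T [-0.376  0.818  0.045]
```

```bash
python3 -m creep '[0.62,0,0,0.0005,0,0.62,0,0,0,0,0.62,0,0,0,0,0.62,0,0,0,0]'; python3 st.py; python3 -m creep '[0.62,0,0,0.01,0,0.62,0,0,0.02,0,0.62,0,0,0.04,0,0.62,0,0,0.05,0,0.62,0,-0.05,0.03,0,0.62,0,-0.05,0.02,0,0.62,0,-0.05,0.02,0,0.62,0,0,0,0]'; python3 st.py;  python3 - <<'E'
from h import *
snap('side','d13'); crop('d13',270,120,430,240,5,'d13c');snap('scene','s13');snap('wrist','w13')
E
```

```text
time: 26.78
tool_pos: [0.5146, 0.3033, 0.0401]
tool_rot: [3.103, -0.0, 1.353]
contact_force: [0.3, -0.5, 0.1]
opening: 0.0572
t 26.77 TCP clamp [425.  170.1] z 0.0401 rot [ 3.103 -0.     1.353] Fx,Fy,Fz clamp -0.42 -0.36 0.10 T [-0.044  0.154 -0.007]
time: 27.78
tool_pos: [0.5139, 0.1493, 0.2407]
tool_rot: [3.097, -0.001, 1.355]
contact_force: [0.6, 0.8, 0.4]
opening: 0.0569
t 27.77 TCP clamp [273.9 140.9] z 0.2407 rot [ 3.097e+00 -1.000e-03  1.355e+00] Fx,Fy,Fz clamp 0.92 -0.48 0.39 T [-0.046  0.125 -0.013]
```

View pics/d13c.png

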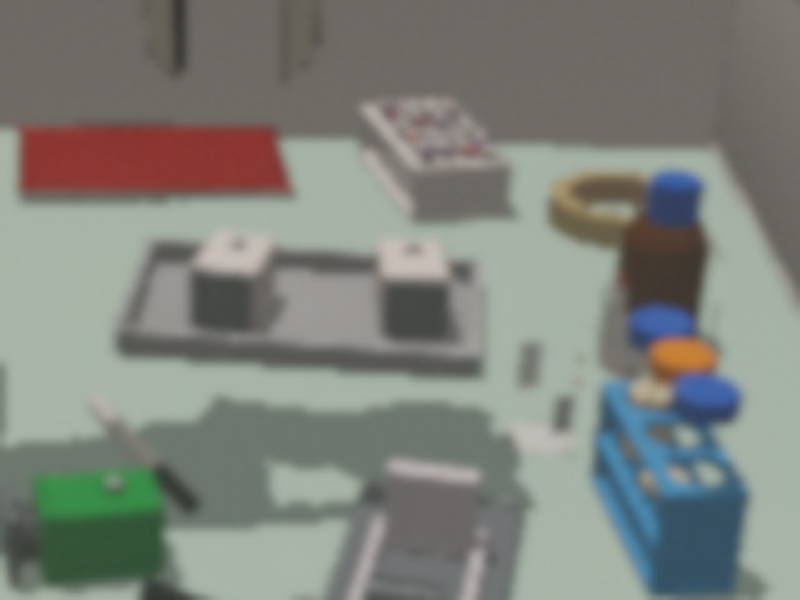

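View pics/w13.png

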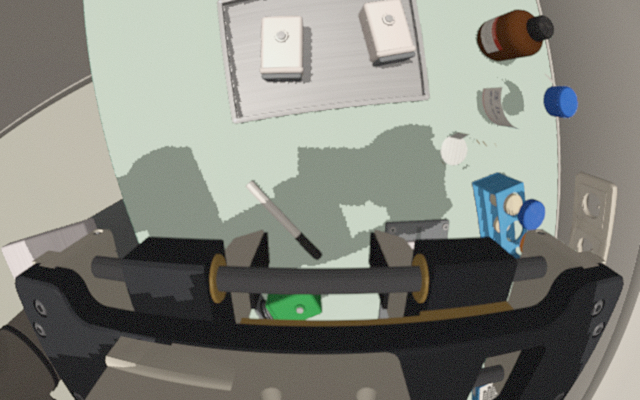

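View pics/s13.png

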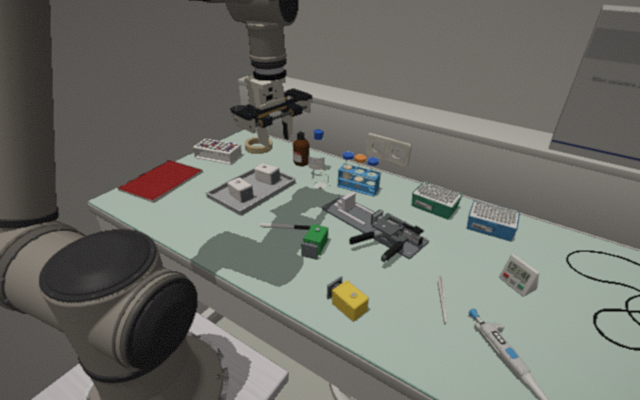

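```bash
python3 - <<'E'
from h import *
w=load('w13');ctr=np.array([.5633,.2986]);a=-.0858;e=np.array([np.cos(a),np.sin(a)]);n=np.array([-e[1],e[0]])
for u,v,z in [(262,16,.046),(303,16,.046),(262,70,.046),(303,70,.046),(281,35,.051)]:
    P=wonz(w,u,v,z)[:2]-ctr;print((P@e).round(4),(P@n).round(4))
a=cv2.imread('pics/s0.png').astype(int);b=cv2.imread('pics/s13.png').astype(int)
for n_,(x0,y0,x1,y1) in dict(pen=(258,220,303,232),forceps=(432,272,452,325),beaker=(308,150,332,190)).items(): print(n_,np.abs(a-b)[y0:y1,x0:x1].mean())
crop('w13',210,0,430,130,3.6,'w13c')
E
```

```text
-0.0649 0.0338
-0.0226 0.0269
-0.072 -0.0256
-0.0301 -0.0322
-0.0475 0.0077
pen 35.778395061728396
forceps 5.468238993710692
beaker 6.2444444444444445
```

View pics/w13c.png

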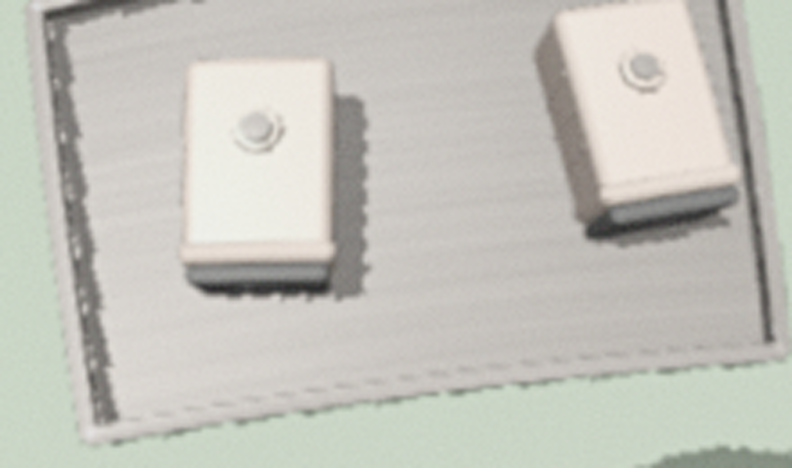

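```bash
python3 - <<'E'
from h import *
w=load('w13');print('pen',wonz(w,250,184,.006),wonz(w,318,257,.006))
print(workorder.hand_in())
E
```

```text
pen [0.43833189 0.1561684  0.006     ] [0.49822895 0.04101124 0.006     ]
the job is handed in; nothing more can be done
None
```

The cap was pressed home, the jaw released, and the housing is standing in the empty half of the tray. I handed the job in at about 28 s. No verdict was reported.

- **Pumping:** Four strokes on the trigger. The cap went in at about 8 to 9 N, and on the fourth stroke the trigger went hard.
- **Last squeeze:** I raised the force in small steps to 15.3 N at the finger. That is about 13 to 14.6 N at the pad, depending on the lever arm. The lever arm is the least certain figure: geometry gave about 67 mm and the measured torque about 62 mm. The upper end is slightly above the 12 to 14 N target and below 16 N. The picture showed the flange against the housing.
- **Release:** I held the lever down for about a second. The pictures showed the jaw fully back and the cap staying home. One step briefly reached 31 N when the lever hit its stop, so I eased off to about 10 N.
- **Placing:** I lifted the housing out and set it on the tray floor. It measured about 47 mm to -x of the tray's middle and within 1 mm of its length line, upright, with its cap looking like the finished housing's.
- **Last checks:** The gripper is clear. The pen's ends measured within 5 mm of where they started, and the beaker and forceps look unmoved. The pixel comparison disagreed for the pen, and I put that down to the arm's shadow. The tool was tilted about 0.03 to 0.06 rad from carrying load, including while placing, and the housing settled flat.

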